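# Fetch the citrus squeezer from the blocked drawer

### The arm

A 6-joint arm with a two-finger parallel gripper is mounted at the origin on a cart in front of the work surface, level with it; the furniture and walls round the work are solid. World frame = base frame: x ahead of the robot, y to its left, z up, the work surface at z = 0. Lengths are in m, angles in degrees, forces in N, time in s.
With the tool pointing down it reaches from about 0.25 to 0.725 m from the base axis. Payload 9.7 kg.
Tool frame: the origin (TCP) lies at the very end of the fingers, on their centre line; the grasp point (between the pads) lies 19 mm behind it; z points along the fingers, y is the direction in which the jaws open and shut (so a half turn about z gives the same grasp; the last joint's range is limited). The gripper opens to 85 mm and grips with 20 to 120 N. Pads are 22 mm wide; open, the fingers measure 114 mm over their backs; the gripper's body (76 mm by 85 mm) begins 54 mm behind the grasp point. The pads swing forward as they close: fully open they stand 13 mm farther back than shut.
Start: joints at [-75.86, 4.979, 10.078, 95.1, 0, 90], TCP at [0.134, -0.533, 0.231] pointing down, gripper open.
Joint ranges: [-179.16, 179.16], [-48.56, 103.87], [-65.8, 70.77], [-126.05, 130.52], [-82.76, 87.17], [-180, 180]. Speed limits (degrees/s): [127.2, 127.2, 147.25, 180, 180, 180].

### API

Orientations are given as [roll, pitch, yaw] about the fixed x, y, z axes, in that order (R = Rz(yaw) Ry(pitch) Rx(roll)).
In Python, from workcell import bot gives the robot as it stands. The module is installed in compiled form; this text tells all that it offers.
- The arm moves only by the tool step_arm, never from a script. Its arguments are lists of equal length, an entry for each row: "dr": the turn, a rotation vector about the tool's x, y, z in rad, a list of three; "xyz": the shift along the tool's x, y, z in units of 40 mm (1.0 is 40 mm), a list of three; "gripper": the opening, from 0 (shut) to 1 (fully open). In form: {"dr": [[wx, wy, wz], ...], "xyz": [[x, y, z], ...], "gripper": [gripper, ...]}. A call has exactly 8 rows; each row is the pose to reach, as a shift and turn from the pose commanded when the call began, along the tool's axes at that moment; what a row does not reach only later rows make up. A row lasts 1/10 s, in which the tool goes at most 50 mm and 8.59 degrees, less where a joint would pass 70% of its speed; a pose out of reach is approached as far as the arm can. A call with a gripper value outside its range is refused whole. The fingers move at their own pace and stop on an object; "squeeze" is the grip in N (left out, the last holds). Time passes only in rows, so rows that repeat a pose let the fingers close, or fill a call up. It gives the time, the measured TCP pose, the force and the opening at its end, in the units of the state.
- bot.get_obs(): the state, without advancing time (a new reading comes with each control period).
- bot.camera(name): name is "scene" or "top" or "wrist"; returns a dict with "image" (480x640x3 uint8, red, green, blue), "camera_matrix" (3x3 intrinsics, pixels), "k1" (the pictures are not rectified: a ray, as slopes to the right and down, at radius r is drawn at 1 + k1 r^2 times it, then the intrinsics apply), "R" (3x3) and "t" (3): a world point X has camera coordinates R X + t. Camera axes: x right, y down, z forward; pixel columns grow to the right and rows downward; lengths in m; the calibration is good to about 2 mm. A picture is of the moment at which its call begins. There is no depth.
- bot.job_done(): hands the job in, once; it reports no verdict.
Trained networks look in a picture, given as the dict that the camera call returned (one of the last four; its "shot" number tells which), for a name from the list of things; names that differ only in an ending like _2 or _b are one class to them, and where a whole thing is asked for, a point or a joint stands for the part that bears it (a point fixed in the world has none). Each returns a list of dicts, best first, with "p" (0 to 1); they miss things now and then, are a little off and sometimes report something else, mostly with a low value. They report only what shows in the picture. A call takes as long as a camera call.
- bot.regions_of(picture, thing): "region" (480x640 bool, what is visible of it) and "box" ([centre column, centre row, width, height] in pixels, round what is visible of it).
The state is a dict: "time": time; "q": joint angles; "qd": joint speeds; "joint_efforts": joint torques, N m; "ee_pos": TCP position; "tcp_rot": TCP orientation; "wrist_force": force on the tool from outside, world axes, zero at the start; "torque": the same for the moment, N m; "opening": finger opening in m.
Only numpy, scipy, OpenCV 4.12 (cv2) and the standard library are available. Lean on these libraries where they do the work, as an engineer would, in place of code of your own. Each camera call takes 0.05 s, during which the arm holds its last target.

### The job

I want to press a lemon: the citrus squeezer is in the little wooden drawer, which cannot be pulled open because the upturned tumbler, the kitchen timer and the shot glass stand in front of it. Move those three aside first, then open the drawer, seat the squeezer point up in the mouth of the measuring cup, then shut the drawer fully and put the three things back upright exactly where each one stood. Do not shift or knock over the cup, nor the short drinking glass behind it.

Things in the scene. Friction and masses are not known exactly. Their poses are not given: they have to be found in the camera images.
- drawer_box: small wooden drawer box (fixed on the worktop), 200 mm wide, 200 mm deep, 85 mm high, one drawer. Origin: on the worktop below the knob of the shut drawer, 47 mm in front of the box's front face. x axis points from the knob into the box, y to the left along its front, z up; the drawer slides out along -x. It stands at world y about 0.06 or 0.24 m, the measuring cup at the other.
- drawer (a joint): how far the drawer is out, m: 0 fully shut, 0.15 at the stop; it starts ajar by 0.055 to 0.075. It slides with 1 to 2 N and stays where it is left. Its front panel is 194 mm wide, 12 mm thick, z 10 to 78 mm; its tray is 164 mm wide inside with sides 62 mm high (above the worktop), its inner floor 20 mm above the worktop, and reaches back from the panel.
- knob (a point): middle of the drawer's round steel knob (27 mm across, 20 mm long along x, on a thin stem; it stands 45 mm out from the panel), 45 mm above the worktop, in the middle of the panel; moves with the drawer
- squeezer_mid (a point): plastic citrus squeezer (round dish with a ribbed cone in it, point up) standing in the drawer with its rear part still under the box's top; 66 mm across at its widest, which is 16 mm above its base, base 44 mm across, 45 mm high. Point: on its axis, 22.5 mm above its base; z along its axis to the cone's point.
- measuring_cup_mid (a point): open, tapered plastic measuring cup, mouth up, 64 mm across at the rim (mouth 60 mm inside), 62 mm high, 100 g, standing beside the drawer box. The squeezer's dish sinks about 8 mm into its mouth and is centred by it (squeezer point then about 45 mm above this one). Point: on its axis, 31 mm above its base; z up.
- tumbler_mid (a point): plastic drinking tumbler standing upside down (mouth down), 56 mm across at the bottom, 44 mm at the top, 78 mm high. One of three things in front of the drawer. Point: on its axis, half-way up (39 mm); z up. (Room to set things aside: the worktop strip between sink and front edge, world x 0.365 to 0.465 m, is clear from y = -0.02 to -0.50 m.)
- timer_mid (a point): squat round kitchen timer, 60 mm across (widest 10 mm above its base), 41 mm high with a bar grip on its top, lower than its two neighbours. One of three things in front of the drawer. Point: on its axis, half-way up (20.5 mm); z up.
- shot_glass_mid (a point): small clear shot glass standing upside down, 47 mm across at the bottom, 38 mm at the top, 66 mm high. One of three things in front of the drawer. Point: on its axis, half-way up (33 mm); z up.
- short_glass_mid (a point): clear short drinking glass, 70 mm across, 102 mm high, about 150 mm behind the measuring cup; to be left alone. Point: on its axis, half-way up (51 mm).

How it is judged:
By the outcome, as a careful person would: the job done as asked, in the order asked, and still so for the second after the job is handed in, with the robot touching nothing.
It also fails if it takes over 136 s, if anything falls off the work surface, if the arm or the gripper's body presses on something with over 40 N, if the wrist force passes 120 N, or if a joint passes its speed limit or range.

## Working session

There is one attempt and no reset: what is moved stays moved. The work goes in short steps, Python scripts to look and compute and a tool call to move; the robot and the scene stay as the last step left them, time stands still between calls to the robot, and variables do not carry over. Pictures are saved under pics/ and viewed, and the job is handed in when it is done.

Besides the shell and the picture viewer there is one more tool, called after "Call:" as a command line: name --argument value ..., lists and objects as JSON in quotes. step_arm: Moves the arm, as the interface text tells. Its arguments: {"type":"object","properties":{"dr":{"type":"array"},"xyz":{"type":"array"},"gripper":{"type":"array"},"squeeze":{"type":"number"}},"required":["dr","xyz","gripper"]}

```bash
mkdir -p pics; cat > h.py <<'E'
import numpy as np, cv2
from workcell import bot
from scipy.spatial.transform import Rotation as Ro
def snap(name,fn):
    p=bot.camera(name); cv2.imwrite('pics/'+fn,cv2.cvtColor(p['image'],cv2.COLOR_RGB2BGR)); return p
def proj(p,X):
    X=np.atleast_2d(X); c=X@np.array(p['R']).T+np.array(p['t']); s=c[:,:2]/c[:,2:]
    r2=(s**2).sum(1,keepdims=True); s=s*(1+p['k1']*r2); K=np.array(p['camera_matrix'])
    return s*[K[0,0],K[1,1]]+[K[0,2],K[1,2]]
def ray(p,uv):
    K=np.array(p['camera_matrix']); d=np.array([(uv[0]-K[0,2])/K[0,0],(uv[1]-K[1,2])/K[1,1]]); s=d.copy()
    for _ in range(20): s=d/(1+p['k1']*(s@s))
    R=np.array(p['R']); return -R.T@np.array(p['t']), R.T@np.array([s[0],s[1],1])
def atz(p,uv,z):
    o,d=ray(p,uv); return o+d*(z-o[2])/d[2]
E
python3 - <<'E'
from h import *
o=bot.get_obs()
for k,v in o.items(): print(k,np.round(v,3))
for n in ['scene','top','wrist']:
    p=snap(n,n+'0.png'); print(n,np.round(-np.array(p['R']).T@np.array(p['t']),3),np.round(p['R'],2).tolist(),np.round(p['camera_matrix'],1).tolist(),p['k1'])
    for t in ['drawer_box','drawer','knob','squeezer_mid','measuring_cup_mid','tumbler_mid','timer_mid','shot_glass_mid','short_glass_mid']:
        for d in bot.regions_of(p,t)[:2]: print('  ',t,round(d['p'],2),np.round(d['box'],1), d['region'].sum())
E
```

```text
time 0.0
q [-75.862   5.011  10.033  95.101   0.     90.   ]
qd [-0.107 -0.021 -0.04  -0.021 -0.013  0.03 ]
joint_efforts [-3.0000e-03 -5.2039e+01  4.6480e+01  1.6000e-02  0.0000e+00 -0.0000e+00]
ee_pos [ 0.134 -0.533  0.231]
tcp_rot [-179.921   -0.      14.139]
wrist_force [-0.335 -0.111 -0.915]
torque [ 0.02   0.009 -0.022]
opening 0.085
scene [0.021 0.516 0.598] [[-0.52, -0.85, 0.02], [-0.53, 0.31, -0.79], [0.67, -0.42, -0.61]] [[523.4, 0.0, 313.1], [0.0, 523.4, 235.8], [0.0, 0.0, 1.0]] -0.03643206296617108
   drawer_box 0.62 [240.2 241.5 180.7 149. ] 16220
   drawer_box 0.43 [262.6 336.6  40.1  65.5] 2061
   drawer 0.72 [266.6 273.4 127.9  97.8] 6576
   knob 0.67 [267.4 271.  124.2  91. ] 6309
   squeezer_mid 0.67 [253.  263.8  38.7  22.4] 480
   measuring_cup_mid 0.94 [363.7 238.   40.2  45.2] 1378
   tumbler_mid 0.89 [261.8 335.8  40.1  65.7] 2056
   timer_mid 0.88 [339.6 300.3  38.8  31.2] 955
   shot_glass_mid 0.84 [314.4 328.2  32.4  52.5] 1354
   shot_glass_mid 0.17 [268.  271.9 125.   94.5] 6400
   short_glass_mid 0.72 [316.1 189.4  32.7  61.4] 1903
top [0.567 0.129 0.918]
[... 187 characters left out ...]
.2] 23244
   drawer_box 0.48 [304.  310.5  36.3  40.8] 1168
   drawer 0.72 [254.7 260.6 130.9  75.3] 5118
   knob 0.57 [252.8 257.7 134.6  84.2] 5159
   squeezer_mid 0.57 [243.8 237.8  45.3  34.7] 1088
   measuring_cup_mid 0.71 [380.1 256.1  45.1  43.3] 1504
   measuring_cup_mid 0.71 [375.8 153.8  50.1  54.1] 2025
   tumbler_mid 0.86 [209.6 319.7  48.8  42.2] 1259
   timer_mid 0.96 [305.9 309.   35.2  40. ] 1169
   shot_glass_mid 0.97 [256.5 339.3  31.2  35.4] 841
   short_glass_mid 0.64 [377.1 153.2  47.6  54.1] 2004
wrist [ 0.204 -0.517  0.374] [[0.24, -0.97, -0.0], [-0.93, -0.23, 0.28], [-0.27, -0.07, -0.96]] [[337.9, 0.0, 322.2], [0.0, 337.9, 240.6], [0.0, 0.0, 1.0]] -0.04235100573196539
```

View pics/top0.png

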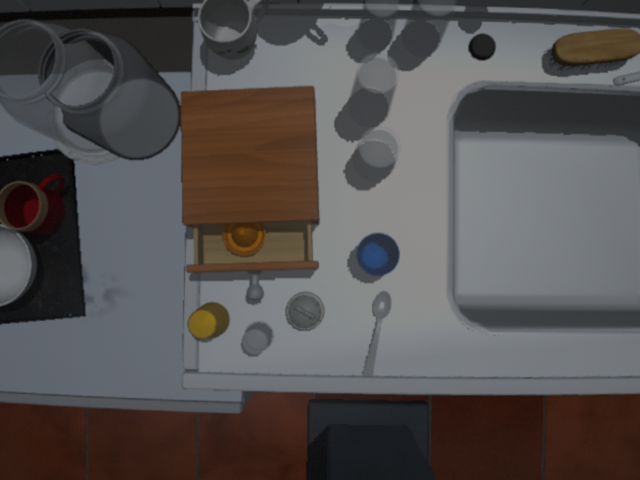

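View pics/scene0.png

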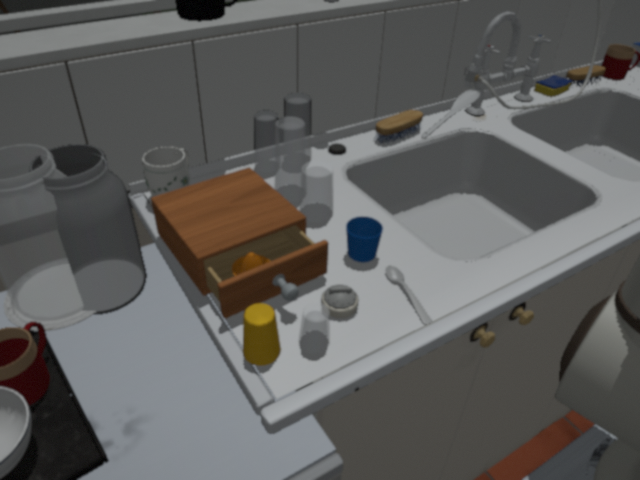

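```bash
cat >> h.py <<'E'
PROF={ # (z,r)
'tumbler_mid':[(0,.028),(.078,.022)],'shot_glass_mid':[(0,.0235),(.066,.019)],'timer_mid':[(0,.029),(.010,.030),(.03,.026)],
'measuring_cup_mid':[(0,.025),(.062,.032)],'short_glass_mid':[(0,.035),(.102,.035)]}
A=np.linspace(0,2*np.pi,72,endpoint=False)
def pts(prof,x,y,z0=0): return np.concatenate([np.c_[x+r*np.cos(A),y+r*np.sin(A),np.full(72,z0+z)] for z,r in prof])
def mask(p,P):
    u=proj(p,P); m=np.zeros((480*4,640*4),np.uint8); h=cv2.convexHull((u*4+1.5).astype(np.float32)).astype(np.int32); cv2.fillConvexPoly(m,h,1); return cv2.resize(m.astype(np.float32),(640,480),interpolation=cv2.INTER_AREA)
from scipy.optimize import minimize
def fit(views,prof,x0,z0=0):
    def c(v):
        s=0
        for p,reg in views:
            m=mask(p,pts(prof,v[0],v[1],z0)); s-=np.minimum(m,reg).sum()/np.maximum(m,reg).sum()
        return s
    r=minimize(c,x0,method='Nelder-Mead',options=dict(initial_simplex=np.array([x0,np.add(x0,[.01,0]),np.add(x0,[0,.01])]),xatol=1e-4,fatol=1e-5)); return r.x,-r.fun/len(views)
def near(p,t,uv=None,minp=.15):
    D=[d for d in bot.regions_of(p,t) if d['p']>minp]
    if uv is not None: D.sort(key=lambda d:np.hypot(d['box'][0]-uv[0],d['box'][1]-uv[1]))
    return D[0] if D else None
E
python3 - <<'E'
from h import *
S=bot.camera('scene');T=bot.camera('top')
g={'measuring_cup_mid':(380,256),'short_glass_mid':(377,153)}
for t,pr in PROF.items():
    a=near(T,t,g.get(t)); b=near(S,t)
    x0=atz(T,a['box'][:2],pr[-1][0]/2)[:2]
    for v in ([(T,a['region'])],[(S,b['region'])],[(T,a['region']),(S,b['region'])]):
        x,q=fit(v,pr,x0); print(t,np.round(x,4),round(q,3))
for n,p in (('t',T),('s',S)):
    im=cv2.cvtColor(p['image'],cv2.COLOR_RGB2BGR)
    c=im[70:370,170:410] if n=='t' else im[160:380,130:400]
    cv2.imwrite(f'pics/z{n}.png',cv2.resize(c,None,fx=2 if n=='t' else 2.7,fy=2 if n=='t' else 2.7,interpolation=cv2.INTER_CUBIC))
E
```

```text
tumbler_mid [0.482  0.3081] 0.973
tumbler_mid [0.4798 0.309 ] 0.962
tumbler_mid [0.4816 0.3084] 0.959
shot_glass_mid [0.4583 0.2337] 0.916
shot_glass_mid [0.456  0.2336] 0.935
shot_glass_mid [0.4574 0.2332] 0.916
timer_mid [0.4999 0.1616] 0.965
timer_mid [0.4998 0.1602] 0.824
timer_mid [0.4993 0.1615] 0.887
measuring_cup_mid [0.5881 0.0534] 0.958
measuring_cup_mid [0.5864 0.054 ] 0.946
measuring_cup_mid [0.5877 0.053 ] 0.948
short_glass_mid [0.7343 0.0581] 0.859
short_glass_mid [0.739  0.0533] 0.867
short_glass_mid [0.7354 0.0566] 0.86
```

View pics/zt.png

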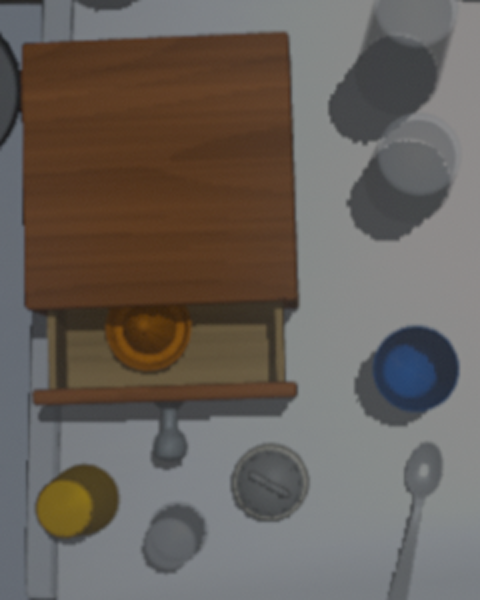

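View pics/zs.png

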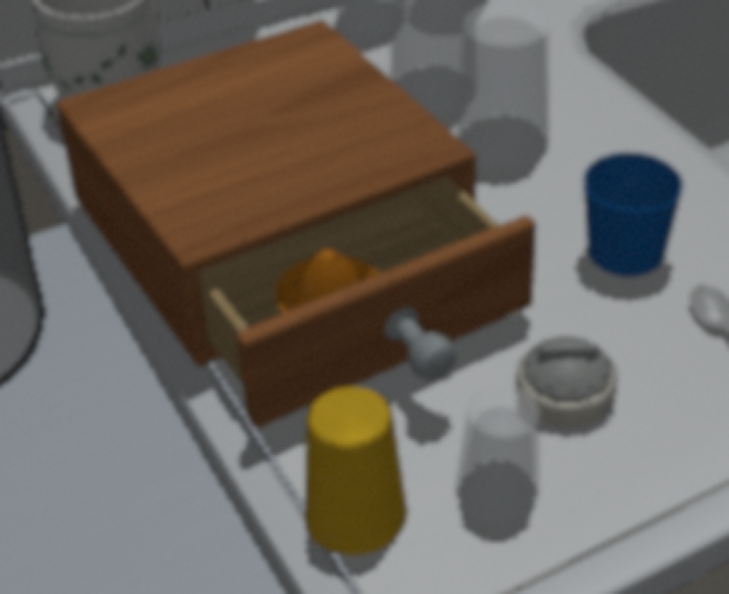

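```bash
python3 - <<'E'
from h import *
T=bot.camera('top');S=bot.camera('scene')
C={'BL':(181,92),'BR':(313.5,86.5),'FR':(318.7,220.5),'FL':(183.3,223)}
for k,v in C.items(): print(k,np.round(atz(T,v,.085),4))
s=lambda a,b:(a/2.7+130,b/2.7+160)
for k,v in {'BL':s(60,102),'BR':s(320,24),'FR':s(474,158),'FL':s(190,265)}.items(): print('S',k,np.round(atz(S,v,.085),4))
t=lambda a,b:(a/2+170,b/2+70)
for k,v in {'pFL':t(35,403),'pFR':t(297,396),'pBL':t(34,390),'pBR':t(297,382)}.items(): print(k,np.round(atz(T,v,.078),4))
for k,v in {'pL':s(245,338),'pR':s(533,222)}.items(): print('S',k,np.round(atz(S,v,.078),4))
print('knob T',atz(T,t(169,446),.045),'S',atz(S,s(430,355),.045))
a=near(T,'squeezer_mid');b=near(S,'squeezer_mid');print(a['box'],b['box'])
E
```

```text
BL [0.8231 0.3487 0.085 ]
BR [0.8321 0.152  0.085 ]
FR [0.6345 0.1412 0.085 ]
FL [0.628  0.3379 0.085 ]
S BL [0.8183 0.3479 0.085 ]
S BR [0.8235 0.1576 0.085 ]
S FR [0.6292 0.1465 0.085 ]
S FL [0.6212 0.3368 0.085 ]
pFL [0.5577 0.3314 0.078 ]
pFR [0.5662 0.1405 0.078 ]
pBL [0.5672 0.3324 0.078 ]
pBR [0.5763 0.1407 0.078 ]
S pL [0.5578 0.3319 0.078 ]
S pR [0.5642 0.1445 0.078 ]
knob T [0.5270221  0.23651954 0.045     ] S [0.52653832 0.23633058 0.045     ]
[245.8, 238.9, 41.7, 32.6] [250.9, 264.0, 40.1, 21.4]
```

```bash
cat >> h.py <<'E'
def plan(pos,yaw,prev=None):
    """shift/turn from the present pose (or prev=(pos,yaw) assumed tool down)"""
    o=bot.get_obs()
    p0=np.array(o['ee_pos']); R0=Ro.from_euler('xyz',o['tcp_rot'],degrees=True)
    P=R0.inv().apply(np.array(pos)-p0)/.04; d=(R0.inv()*Ro.from_euler('xyz',[180,0,yaw],degrees=True)).as_rotvec()
    print('t',round(o['time'],2),'pos',np.round(p0,4),'rot',np.round(o['tcp_rot'],2),'op',round(o['opening'],4),'F',np.round(o['wrist_force'],1)); print('  dr',np.round(d,4).tolist(),'xyz',np.round(P,3).tolist())
E
python3 - <<'E'
from h import *
T=bot.camera('top');S=bot.camera('scene')
import pickle
g={'measuring_cup_mid':(380,256),'short_glass_mid':(377,153)}
pickle.dump({t:(near(T,t,g.get(t))['region'],near(S,t)['region']) for t in PROF},open('init.pkl','wb'))
cv2.imwrite('pics/tim.png',cv2.resize(cv2.cvtColor(T['image'],cv2.COLOR_RGB2BGR)[280:340,275:335],None,fx=9,fy=9,interpolation=cv2.INTER_CUBIC))
plan([.4993,.1615,.20],60)
E
```

```text
Traceback (most recent call last):
TypeError: 'NoneType' object is not subscriptable
```

```bash
python3 - <<'E'
from h import *
T=bot.camera('top');S=bot.camera('scene')
import pickle
g={'measuring_cup_mid':(380,256),'short_glass_mid':(377,153)}
D={}
for t,pr in PROF.items():
    a=near(T,t,g.get(t)); b=near(S,t); D[t]=(a and a['region'],b and b['region'])
    v=[(p,d['region']) for p,d in ((T,a),(S,b)) if d]
    if v: print(t,len(v),np.round(fit(v,pr,atz(T,a['box'][:2],.03)[:2] if a else [.5,.2])[0],4))
pickle.dump(D,open('init.pkl','wb'))
np.savez('init_img.npz',T=T['image'],S=S['image'])
cv2.imwrite('pics/tim.png',cv2.resize(cv2.cvtColor(T['image'],cv2.COLOR_RGB2BGR)[280:340,275:335],None,fx=9,fy=9,interpolation=cv2.INTER_CUBIC))
plan([.4993,.1615,.20],60)
E
```

```text
tumbler_mid 1 [0.4824 0.3084]
shot_glass_mid 2 [0.458  0.2333]
timer_mid 2 [0.5002 0.1609]
measuring_cup_mid 1 [0.5888 0.0537]
short_glass_mid 2 [0.7368 0.057 ]
t 3.4 pos [ 0.1344 -0.5333  0.2313] rot [-180.      0.     14.14] op 0.0851 F [0.4 0.3 1. ]
  dr [-0.0, -0.0, -0.8004] xyz [13.091, -14.615, 0.783]
```

View pics/tim.png

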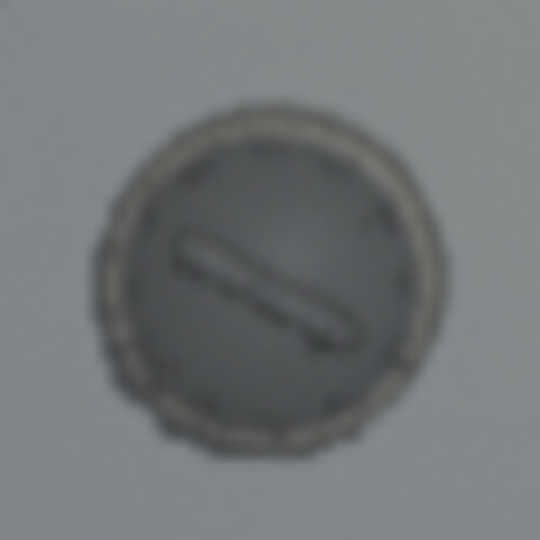

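Call:
step_arm --dr '[[0,0,-0.87],[0,0,-0.87],[0,0,-0.87],[0,0,-0.87],[0,0,-0.87],[0,0,-0.87],[0,0,-0.87],[0,0,-0.87]]' --xyz '[[13.1,-14.6,0.8],[13.1,-14.6,0.8],[13.1,-14.6,0.8],[13.1,-14.6,0.8],[13.1,-14.6,0.8],[13.1,-14.6,0.8],[13.1,-14.6,0.8],[13.1,-14.6,0.8]]' --gripper '[1,1,1,1,0.4,0.4,0.4,0.4]' --squeeze 40

```text
time: 4.2
ee_pos: [0.3209, -0.1779, 0.2152]
tcp_rot: [179.9, 0.0, 64.0]
wrist_force: [0.8, -0.4, -0.5]
opening: 0.034
```

```bash
python3 - <<'E'
from h import *
plan([.4997,.1612,.20],64)
E
```

```text
t 4.2 pos [ 0.3209 -0.1779  0.2152] rot [179.93   0.    63.97] op 0.034 F [ 0.8 -0.4 -0.5]
  dr [0.0012, 0.0001, -0.0005] xyz [9.579, 0.296, 0.379]
```

Call:
step_arm --dr '[[0,0,0],[0,0,0],[0,0,0],[0,0,0],[0,0,0],[0,0,0],[0,0,0],[0,0,0]]' --xyz '[[9.58,0.3,0.4],[9.58,0.3,0.4],[9.58,0.3,0.4],[9.58,0.3,0.4],[9.58,0.3,0.4],[9.58,0.3,0.4],[9.58,0.3,0.4],[9.58,0.3,0.4]]' --gripper '[0.4,0.4,0.4,0.4,0.4,0.4,0.4,0.4]'

```text
time: 5.0
ee_pos: [0.5001, 0.1624, 0.1984]
tcp_rot: [-180.0, -0.0, 64.1]
wrist_force: [0.9, 0.0, 0.4]
opening: 0.0342
```

```bash
python3 - <<'E'
from h import *
plan([.4997,.1612,.05],64)
W=snap('wrist','w1.png')
print(near(W,'timer_mid') and near(W,'timer_mid')['box'], proj(W,[[.4997,.1612,.041],[.4997,.1612,0]]))
E
```

```text
t 5.0 pos [0.5001 0.1624 0.1984] rot [-1.7999e+02 -1.0000e-02  6.4090e+01] op 0.0342 F [0.9 0.  0.4]
  dr [-0.0002, -0.0002, 0.0016] xyz [-0.033, 0.004, 3.711]
[323.1, 216.4, 62.7, 63.9] [[321.84607081 224.40924682]
 [321.941118   215.13409407]]
```

View pics/w1.png

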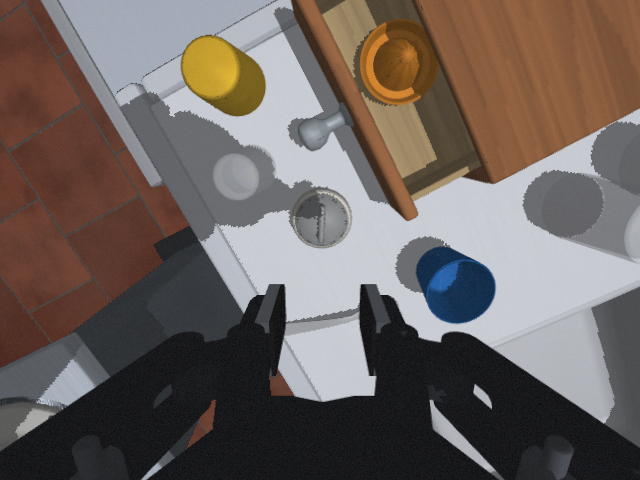

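Call:
step_arm --dr '[[0,0,0],[0,0,0],[0,0,0],[0,0,0],[0,0,0],[0,0,0],[0,0,0],[0,0,0]]' --xyz '[[-0.02,0,1.2],[-0.03,0,2.4],[-0.03,0,3.4],[-0.03,0,3.9],[-0.03,0,4.12],[-0.03,0,4.12],[-0.03,0,4.12],[-0.03,0,4.12]]' --gripper '[0.4,0.4,0.4,0.4,0.4,0.4,0,0]' --squeeze 50

```text
time: 5.95
ee_pos: [0.4997, 0.1585, 0.036]
tcp_rot: [179.9, -0.1, 64.0]
wrist_force: [-1.4, -0.0, 1.4]
opening: 0.0059
```

Call:
step_arm --dr '[[0,0,0],[0,0,0],[0,0,0],[0,0,0],[0,0,0],[0,0,0],[0,0,0],[0,0,0]]' --xyz '[[0,0,0],[0,0,0],[0,0,0],[0,0,0],[0,0,-0.3],[0,0,-0.8],[0,0,-1.4],[0,0,-2]]' --gripper '[0,0,0,0,0,0,0,0]'

```text
time: 6.75
ee_pos: [0.4988, 0.1585, 0.1158]
tcp_rot: [180.0, -0.0, 64.0]
wrist_force: [1.9, -0.8, -0.7]
opening: 0.004
```

```bash
python3 - <<'E'
from h import *
plan([.42,-.08,.14],64)
W=snap('wrist','w2.png')
E
```

```text
t 6.75 pos [0.4988 0.1585 0.1158] rot [ 1.7999e+02 -1.0000e-02  6.4000e+01] op 0.004 F [ 1.9 -0.8 -0.7]
  dr [0.0001, -0.0003, -0.0001] xyz [-6.221, 0.844, -0.607]
```

View pics/w2.png

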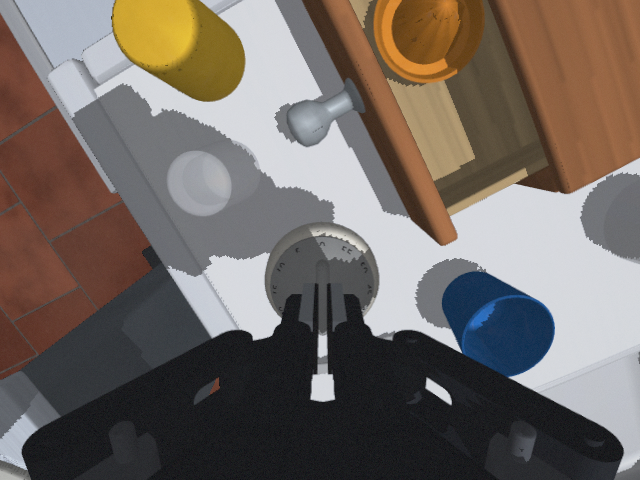

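Call:
step_arm --dr '[[0,0,0],[0,0,0],[0,0,0],[0,0,0],[0,0,0],[0,0,0],[0,0,0],[0,0,0]]' --xyz '[[-0.8,0.1,0],[-1.9,0.25,0],[-3.1,0.4,0],[-4.3,0.6,0.2],[-5.4,0.75,0.6],[-6,0.8,1],[-6.22,0.84,1.4],[-6.22,0.84,1.7]]' --gripper '[0,0,0,0,0,0,0,0]'

```text
time: 7.6
ee_pos: [0.4195, -0.081, 0.0458]
tcp_rot: [180.0, -0.0, 63.9]
wrist_force: [-0.0, -0.1, -0.5]
opening: 0.0038
```

```bash
python3 - <<'E'
from h import *
plan([.42,-.08,.0365],64)
E
```

```text
t 7.6 pos [ 0.4195 -0.081   0.0458] rot [179.98  -0.    63.86] op 0.0038 F [-0.  -0.1 -0.5]
  dr [0.0004, -0.0, -0.0025] xyz [0.027, -0.001, 0.233]
```

Call:
step_arm --dr '[[0,0,0],[0,0,0],[0,0,0],[0,0,0],[0,0,0],[0,0,0],[0,0,0],[0,0,0]]' --xyz '[[0,0,0.1],[0,0,0.17],[0,0,0.22],[0,0,0.22],[0,0,0.22],[0,0,0.22],[0,0,0.22],[0,0,0.22]]' --gripper '[0,0,0,0,0,0,0,0]'

```text
time: 8.4
ee_pos: [0.42, -0.08, 0.0375]
tcp_rot: [180.0, -0.0, 64.0]
wrist_force: [0.0, -0.4, -2.1]
opening: 0.0036
```

```bash
python3 - <<'E'
from h import *
for _ in range(2): print(np.round(bot.get_obs()['ee_pos'],4))
p=bot.camera('scene'); plan([.42,-.08,.0365],64)
E
```

```text
[ 0.42   -0.08    0.0375]
[ 0.42   -0.08    0.0375]
t 8.45 pos [ 0.4199 -0.08    0.0375] rot [180.     0.    63.99] op 0.0037 F [-0.2 -1.  -1.1]
  dr [0.0001, 0.0, -0.0002] xyz [0.0, 0.002, 0.024]
```

Call:
step_arm --dr '[[0,0,0],[0,0,0],[0,0,0],[0,0,0],[0,0,0],[0,0,0],[0,0,0],[0,0,0]]' --xyz '[[0,0,0.03],[0,0,0.03],[0,0,0.03],[0,0,0.03],[0,0,-0.3],[0,0,-1],[0,0,-2],[0,0,-3]]' --gripper '[0,0.3,0.3,0.3,0.3,0.3,0.75,0.75]'

```text
time: 9.25
ee_pos: [0.4195, -0.0799, 0.1596]
tcp_rot: [180.0, 0.0, 64.0]
wrist_force: [0.3, -0.7, 0.3]
opening: 0.0534
```

```bash
python3 - <<'E'
from h import *
plan([.4577,.2333,.17],90)
E
```

```text
t 9.25 pos [ 0.4195 -0.0799  0.1596] rot [180.     0.    63.98] op 0.0534 F [ 0.3 -0.7  0.3]
  dr [0.0001, 0.0, -0.4541] xyz [7.455, -2.577, -0.26]
```

Call:
step_arm --dr '[[0,0,-0.1],[0,0,-0.2],[0,0,-0.3],[0,0,-0.4],[0,0,-0.454],[0,0,-0.454],[0,0,-0.454],[0,0,-0.454]]' --xyz '[[1.1,-0.4,0],[2.2,-0.77,0],[3.3,-1.15,0],[4.5,-1.55,0],[5.6,-1.95,0],[6.7,-2.3,0],[7.45,-2.58,0],[7.45,-2.58,0]]' --gripper '[0.75,0.75,0.75,0.75,0.75,0.75,0.75,0.75]'

```text
time: 10.05
ee_pos: [0.4578, 0.2365, 0.1579]
tcp_rot: [180.0, -0.0, 90.2]
wrist_force: [0.1, -0.8, -0.9]
opening: 0.0643
```

```bash
python3 - <<'E'
from h import *
plan([.4577,.2333,.022],90)
W=snap('wrist','w3.png')
a=near(W,'shot_glass_mid')
if a: print(a['box'],a['p'],fit([(W,a['region'])],PROF['shot_glass_mid'],[.4577,.2333]))
E
```

```text
t 10.05 pos [0.4578 0.2365 0.1579] rot [ 1.7999e+02 -4.0000e-02  9.0220e+01] op 0.0643 F [ 0.1 -0.8 -0.9]
  dr [0.0002, -0.0008, 0.0038] xyz [-0.083, -0.004, 3.397]
[320.9, 236.6, 56.8, 70.9] 0.82 (array([0.45711766, 0.23363209]), np.float64(0.9592230916023254))
```

View pics/w3.png

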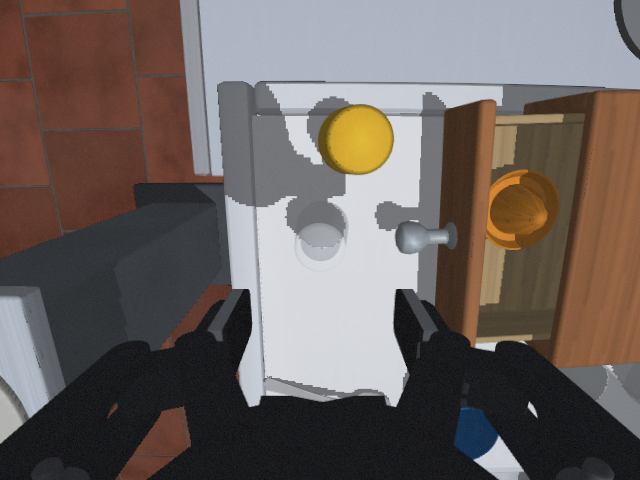

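Call:
step_arm --dr '[[0,0,0],[0,0,0],[0,0,0],[0,0,0],[0,0,0],[0,0,0],[0,0,0],[0,0,0]]' --xyz '[[0,0,1],[0,0,2],[0,0,2.9],[0,0,3.3],[0,0,3.4],[0,0,3.4],[0,0,3.4],[0,0,3.4]]' --gripper '[0.75,0.75,0.75,0.75,0.75,0.75,0.75,0.75]' --squeeze 35

```text
time: 10.95
ee_pos: [0.4587, 0.2333, 0.023]
tcp_rot: [179.9, -0.1, 90.0]
wrist_force: [0.5, -0.7, -1.1]
opening: 0.064
```

Call:
step_arm --dr '[[0,0,0],[0,0,0],[0,0,0],[0,0,0],[0,0,0],[0,0,0],[0,0,0],[0,0,0]]' --xyz '[[0,0,0],[0,0,0],[0,0,0],[0,0,0],[0,0,0],[0,0,0],[0,0,-0.3],[0,0,-0.9]]' --gripper '[0.4,0.4,0.3,0.3,0.3,0.3,0.3,0.3]'

```text
time: 11.75
ee_pos: [0.4568, 0.2326, 0.0568]
tcp_rot: [-179.8, 0.1, 90.0]
wrist_force: [-0.3, -0.1, -0.5]
opening: 0.0413
```

```bash
python3 - <<'E'
from h import *
plan([.42,-.18,.12],90)
W=snap('wrist','w4.png')
E
```

```text
t 11.75 pos [0.4568 0.2326 0.0568] rot [-1.7984e+02  8.0000e-02  9.0010e+01] op 0.0413 F [-0.3 -0.1 -0.5]
  dr [-0.0027, 0.0014, 0.0001] xyz [-10.318, -0.926, -1.562]
```

View pics/w4.png

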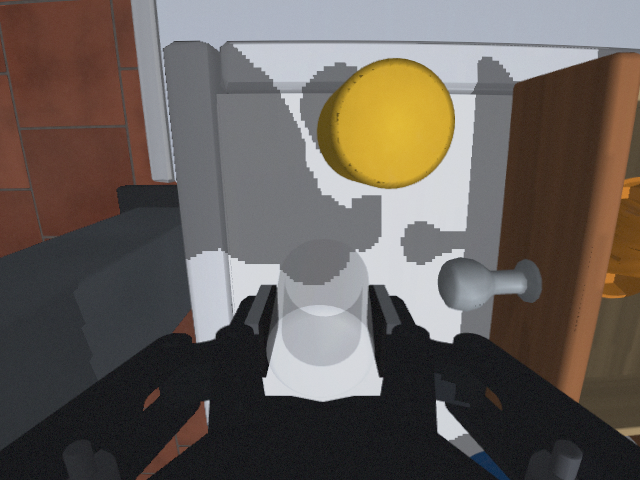

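Call:
step_arm --dr '[[0,0,0],[0,0,0],[0,0,0],[0,0,0],[0,0,0],[0,0,0],[0,0,0],[0,0,0]]' --xyz '[[-0.4,-0.03,-0.9],[-1.2,-0.1,-1.6],[-2.3,-0.2,-1.6],[-3.5,-0.3,-1.6],[-4.7,-0.4,-1.6],[-5.9,-0.5,-1.6],[-7.1,-0.6,-1.6],[-8.3,-0.75,-1.6]]' --gripper '[0.3,0.3,0.3,0.3,0.3,0.3,0.3,0.3]'

```text
time: 12.6
ee_pos: [0.4276, -0.1007, 0.1223]
tcp_rot: [179.9, 0.0, 90.0]
wrist_force: [0.9, 0.7, -1.1]
opening: 0.0414
```

```bash
python3 - <<'E'
from h import *
plan([.42,-.18,.03],90)
E
```

```text
t 12.6 pos [ 0.4276 -0.1007  0.1223] rot [1.7991e+02 2.0000e-02 9.0020e+01] op 0.0414 F [ 0.9  0.7 -1.1]
  dr [0.0015, 0.0003, 0.0003] xyz [-1.981, -0.194, 2.308]
```

Call:
step_arm --dr '[[0,0,0],[0,0,0],[0,0,0],[0,0,0],[0,0,0],[0,0,0],[0,0,0],[0,0,0]]' --xyz '[[-0.9,-0.1,0],[-1.6,-0.16,0.1],[-1.98,-0.19,0.5],[-1.98,-0.19,1.2],[-1.98,-0.19,1.8],[-1.98,-0.19,2.2],[-1.98,-0.19,2.4],[-1.98,-0.19,2.4]]' --gripper '[0.3,0.3,0.3,0.3,0.3,0.3,0.3,0.3]'

```text
time: 13.4
ee_pos: [0.4199, -0.1779, 0.025]
tcp_rot: [-179.9, -0.0, 90.0]
wrist_force: [0.2, 1.4, -1.3]
opening: 0.0412
```

```bash
python3 - <<'E'
from h import *
plan([.42,-.18,.0235],90)
E
```

```text
t 13.4 pos [ 0.4199 -0.1779  0.025 ] rot [-1.7994e+02 -2.0000e-02  9.0010e+01] op 0.0412 F [ 0.2  1.4 -1.3]
  dr [-0.001, -0.0004, 0.0001] xyz [-0.053, 0.002, 0.038]
```

Lower slightly, release, rise.

Call:
step_arm --dr '[[0,0,0],[0,0,0],[0,0,0],[0,0,0],[0,0,0],[0,0,0],[0,0,0],[0,0,0]]' --xyz '[[0,0,0.03],[0,0,0.05],[0,0,0.05],[0,0,0.05],[0,0,0.05],[0,0,-0.6],[0,0,-1.8],[0,0,-3]]' --gripper '[0.3,0.3,0.7,0.7,0.7,0.7,0.7,0.7]'

```text
time: 14.2
ee_pos: [0.4196, -0.1778, 0.1465]
tcp_rot: [-179.9, -0.0, 90.0]
wrist_force: [-0.2, -1.0, 0.6]
opening: 0.0595
```

```bash
python3 - <<'E'
from h import *
plan([.482,.3084,.18],90)
E
```

```text
t 14.2 pos [ 0.4196 -0.1778  0.1465] rot [-1.7993e+02 -3.0000e-02  9.0000e+01] op 0.0595 F [-0.2 -1.   0.6]
  dr [-0.0013, -0.0006, 0.0] xyz [12.155, 1.559, -0.832]
```

Call:
step_arm --dr '[[0,0,0],[0,0,0],[0,0,0],[0,0,0],[0,0,0],[0,0,0],[0,0,0],[0,0,0]]' --xyz '[[1.2,0.2,-0.2],[2.4,0.3,-0.4],[3.6,0.46,-0.6],[4.8,0.6,-0.8],[6,0.77,-0.8],[7.2,0.92,-0.8],[8.4,1.08,-0.8],[9.6,1.23,-0.8]]' --gripper '[0.85,0.85,0.85,0.85,0.85,0.85,0.85,0.85]'

```text
time: 15.0
ee_pos: [0.4694, 0.2081, 0.1777]
tcp_rot: [180.0, -0.0, 90.0]
wrist_force: [1.9, -0.4, 0.1]
opening: 0.0728
```

```bash
python3 - <<'E'
from h import *
plan([.482,.3084,.03],90)
W=bot.camera('wrist')
a=near(W,'tumbler_mid')
if a: print(a['box'],a['p'],fit([(W,a['region'])],PROF['tumbler_mid'],[.482,.3084]))
E
```

```text
t 15.0 pos [0.4694 0.2081 0.1777] rot [ 1.7995e+02 -2.0000e-02  9.0010e+01] op 0.0728 F [ 1.9 -0.4  0.1]
  dr [0.0008, -0.0003, 0.0002] xyz [2.506, 0.313, 3.695]
[339.1, 98.5, 66.1, 81.8] 0.78 (array([0.48168752, 0.30768343]), np.float64(0.9589018821716309))
```

Call:
step_arm --dr '[[0,0,0],[0,0,0],[0,0,0],[0,0,0],[0,0,0],[0,0,0],[0,0,0],[0,0,0]]' --xyz '[[1.1,0.15,0],[2.1,0.27,0],[2.52,0.31,0.5],[2.52,0.31,1.5],[2.52,0.31,2.5],[2.52,0.31,3.3],[2.52,0.31,3.7],[2.52,0.31,3.7]]' --gripper '[0.85,0.85,0.85,0.85,0.85,0.85,0.85,0.85]'

```text
time: 15.9
ee_pos: [0.4805, 0.3052, 0.0268]
tcp_rot: [-179.8, 0.1, 90.0]
wrist_force: [-0.0, 0.1, 0.2]
opening: 0.0725
```

Call:
step_arm --dr '[[0,0,0],[0,0,0],[0,0,0],[0,0,0],[0,0,0],[0,0,0],[0,0,0],[0,0,0]]' --xyz '[[0,0,0],[0,0,0],[0,0,0],[0,0,0],[0,0,0],[0,0,0],[0,0,-0.3],[0,0,-0.9]]' --gripper '[0.6,0.5,0.4,0.4,0.4,0.4,0.4,0.4]'

```text
time: 16.7
ee_pos: [0.481, 0.3062, 0.0651]
tcp_rot: [-179.9, 0.1, 90.0]
wrist_force: [0.0, 0.4, -1.5]
opening: 0.0477
```

```bash
python3 - <<'E'
from h import *
plan([.42,-.30,.13],90)
W=snap('wrist','w5.png')
E
```

```text
t 16.7 pos [0.481  0.3062 0.0651] rot [-1.7987e+02  8.0000e-02  9.0000e+01] op 0.0477 F [ 0.   0.4 -1.5]
  dr [-0.0022, 0.0013, 0.0] xyz [-15.158, -1.53, -1.599]
```

View pics/w5.png

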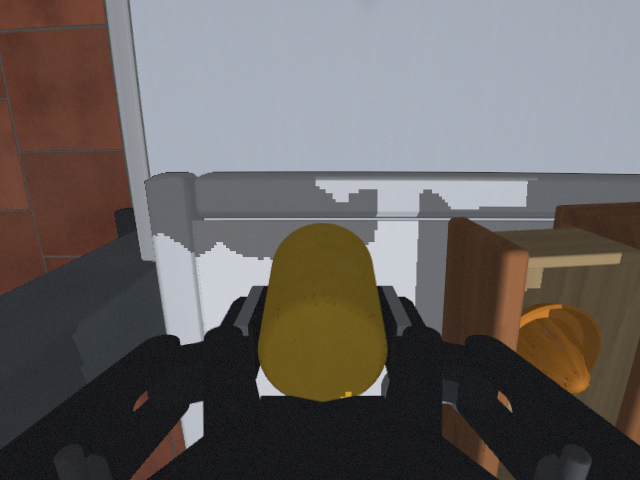

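Call:
step_arm --dr '[[0,0,0],[0,0,0],[0,0,0],[0,0,0],[0,0,0],[0,0,0],[0,0,0],[0,0,0]]' --xyz '[[-0.4,-0.05,-0.9],[-1.3,-0.1,-1.7],[-2.5,-0.2,-2],[-3.7,-0.35,-2],[-4.9,-0.5,-2],[-6.1,-0.6,-2],[-7.3,-0.75,-2],[-8.5,-0.9,-2]]' --gripper '[0.4,0.4,0.4,0.4,0.4,0.4,0.4,0.4]'

```text
time: 17.55
ee_pos: [0.4455, -0.035, 0.1466]
tcp_rot: [179.9, 0.0, 90.0]
wrist_force: [0.8, 0.5, -0.9]
opening: 0.0481
```

Call:
step_arm --dr '[[0,0,0],[0,0,0],[0,0,0],[0,0,0],[0,0,0],[0,0,0],[0,0,0],[0,0,0]]' --xyz '[[-1.2,-0.1,0],[-2.4,-0.2,0],[-3.6,-0.35,0],[-4.8,-0.47,0],[-5.9,-0.58,0],[-6.66,-0.63,0.3],[-6.66,-0.63,1.2],[-6.66,-0.63,2.2]]' --gripper '[0.4,0.4,0.4,0.4,0.4,0.4,0.4,0.4]'

```text
time: 18.35
ee_pos: [0.4213, -0.3015, 0.0582]
tcp_rot: [179.8, 0.1, 89.9]
wrist_force: [0.7, 0.1, -1.4]
opening: 0.0481
```

```bash
python3 - <<'E'
from h import *
plan([.42,-.30,.029],90)
E
```

```text
t 18.35 pos [ 0.4213 -0.3015  0.0582] rot [1.7983e+02 1.1000e-01 8.9880e+01] op 0.0481 F [ 0.7  0.1 -1.4]
  dr [0.003, 0.0019, -0.002] xyz [0.038, -0.034, 0.73]
```

Call:
step_arm --dr '[[0,0,0],[0,0,0],[0,0,0],[0,0,0],[0,0,0],[0,0,0],[0,0,0],[0,0,0]]' --xyz '[[0,0,0.3],[0,0,0.55],[0,0,0.68],[0,0,0.72],[0,0,0.72],[0,0,0.72],[0,0,0.72],[0,0,0.72]]' --gripper '[0.4,0.4,0.4,0.4,0.4,0.4,0.4,0.4]'

```text
time: 19.15
ee_pos: [0.4213, -0.2999, 0.0314]
tcp_rot: [179.9, 0.1, 90.0]
wrist_force: [-4.6, 2.2, 8.3]
opening: 0.0482
```

```bash
python3 - <<'E'
from h import *
plan([.42,-.30,.029],90)
E
```

```text
t 19.15 pos [ 0.4213 -0.2999  0.0314] rot [1.799e+02 9.000e-02 9.003e+01] op 0.0482 F [-4.6  2.2  8.3]
  dr [0.0018, 0.0016, 0.0005] xyz [-0.002, -0.034, 0.059]
```

Call:
step_arm --dr '[[0,0,0],[0,0,0],[0,0,0],[0,0,0],[0,0,0],[0,0,0],[0,0,0],[0,0,0]]' --xyz '[[0,0,0],[0,0,0],[0,0,0],[0,0,0],[0,0,0],[0,0,-0.6],[0,0,-1.8],[0,0,-3]]' --gripper '[0.5,0.8,0.8,0.8,0.8,0.8,0.8,0.8]'

```text
time: 19.95
ee_pos: [0.42, -0.2992, 0.1494]
tcp_rot: [-179.9, -0.1, 90.0]
wrist_force: [0.6, -1.1, 0.5]
opening: 0.0679
```

```bash
python3 - <<'E'
from h import *
plan([.526,.2365,.16],2.6)
S=snap('top','t1.png')
E
```

```text
t 19.95 pos [ 0.42   -0.2992  0.1494] rot [-1.7991e+02 -7.0000e-02  9.0000e+01] op 0.0679 F [ 0.6 -1.1  0.5]
  dr [-0.0021, 0.0003, 1.5254] xyz [13.394, 2.648, -0.255]
```

View pics/t1.png

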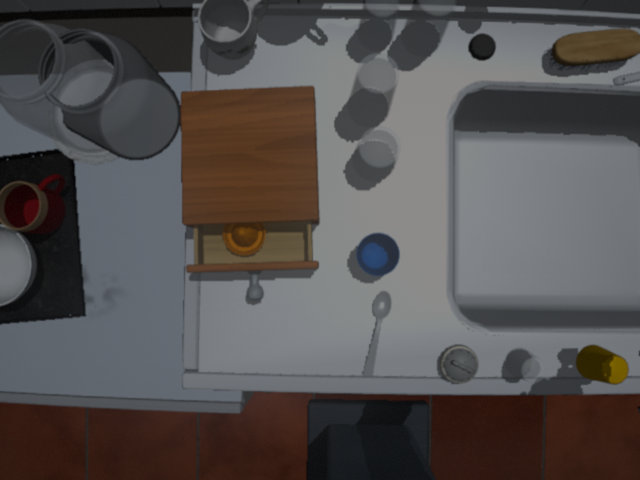

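Call:
step_arm --dr '[[0,0,0.14],[0,0,0.28],[0,0,0.42],[0,0,0.56],[0,0,0.7],[0,0,0.84],[0,0,0.98],[0,0,1.12]]' --xyz '[[1.2,0.25,0],[2.4,0.5,0],[3.6,0.7,0],[4.8,0.95,0],[6,1.2,0],[7.2,1.45,0],[8.4,1.65,0],[9.6,1.9,0]]' --gripper '[0.65,0.65,0.65,0.65,0.65,0.65,0.65,0.65]'

```text
time: 20.8
ee_pos: [0.4897, 0.0477, 0.1488]
tcp_rot: [180.0, -0.0, 29.7]
wrist_force: [1.1, -0.7, 0.3]
opening: 0.0558
```

```bash
python3 - <<'E'
from h import *
plan([.526,.2365,.15],2.6)
E
```

```text
t 20.8 pos [0.4897 0.0477 0.1488] rot [ 1.7998e+02 -3.0000e-02  2.9720e+01] op 0.0558 F [ 1.1 -0.7  0.3]
  dr [0.0002, -0.0006, 0.4733] xyz [3.127, -3.649, -0.029]
```

Call:
step_arm --dr '[[0,0,0.12],[0,0,0.24],[0,0,0.36],[0,0,0.46],[0,0,0.46],[0,0,0.46],[0,0,0.46],[0,0,0.46]]' --xyz '[[0.7,-0.8,0],[1.4,-1.6,0],[2.1,-2.5,0],[2.8,-3.2,0],[3.1,-3.62,0],[3.13,-3.65,0],[3.13,-3.65,0],[3.13,-3.65,0]]' --gripper '[0.65,0.65,0.65,0.65,0.65,0.65,0.65,0.65]'

```text
time: 21.6
ee_pos: [0.5451, 0.0897, 0.1488]
tcp_rot: [-177.8, 0.1, 8.3]
wrist_force: [-0.3, -0.1, -0.2]
opening: 0.0555
```

```bash
python3 - <<'E'
from h import *
plan([.527,.2365,.026],2.6)
W=snap('wrist','w6.png'); print(proj(W,[[.527,.2365,.045]]))
E
```

```text
t 21.6 pos [0.5451 0.0897 0.1488] rot [-1.7778e+02  8.0000e-02  8.2600e+00] op 0.0555 F [-0.3 -0.1 -0.2]
  dr [-0.0386, 0.0033, 0.0988] xyz [0.085, -3.574, 3.212]
[[137.88317781 233.74013645]]
```

View pics/w6.png

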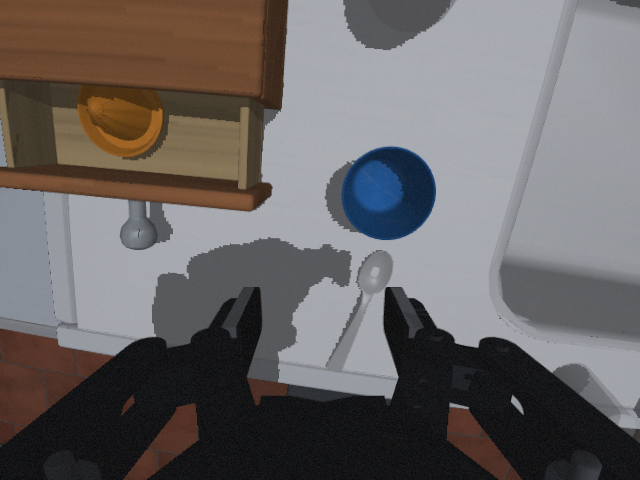

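```bash
python3 - <<'E'
from h import *
o=bot.get_obs();print(np.round(o['q'],2),np.round(o['qd'],2),np.round(o['joint_efforts'],1),o['wrist_force'])
plan([.527,.2365,.15],2.6)
E
```

```text
[  8.21   4.48   0.41  86.     2.21 179.94] [ 0.52 -0.16 -0.04  0.08  0.36 -0.01] [  0.1 -51.8  47.    0.    0.2  -0. ] [ 0.44206747 -0.28874053 -0.04775797]
t 21.65 pos [0.5451 0.0898 0.1489] rot [-1.7779e+02  7.0000e-02  8.2700e+00] op 0.0553 F [ 0.4 -0.3 -0. ]
  dr [-0.0385, 0.0032, 0.0989] xyz [0.08, -3.693, 0.114]
```

```bash
python3 - <<'E'
from h import *
plan([.49,.2365,.15],75)
E
```

```text
t 21.65 pos [0.5451 0.0898 0.1489] rot [-1.7779e+02  7.0000e-02  8.2700e+00] op 0.0553 F [ 0.4 -0.3 -0. ]
  dr [-0.0349, -0.0214, -1.1645] xyz [-0.835, -3.825, 0.12]
```

Call:
step_arm --dr '[[-0.0385,0,-0.14],[-0.038,0,-0.28],[-0.038,-0.01,-0.42],[-0.037,-0.01,-0.57],[-0.037,-0.01,-0.72],[-0.036,-0.02,-0.87],[-0.035,-0.02,-1.02],[-0.035,-0.021,-1.165]]' --xyz '[[-0.1,-0.5,0],[-0.2,-1,0],[-0.3,-1.5,0.1],[-0.4,-2,0.1],[-0.5,-2.5,0.1],[-0.6,-3,0.1],[-0.7,-3.5,0.1],[-0.83,-3.82,0.12]]' --gripper '[0.65,0.65,0.65,0.65,0.65,0.65,0.65,0.65]'

```text
time: 22.45
ee_pos: [0.4897, 0.2381, 0.1502]
tcp_rot: [180.0, -0.1, 75.5]
wrist_force: [0.2, -0.2, 0.1]
opening: 0.0556
```

```bash
python3 - <<'E'
from h import *
plan([.50,.2365,.15],140)
E
```

```text
t 22.45 pos [0.4897 0.2381 0.1502] rot [ 1.7998e+02 -6.0000e-02  7.5480e+01] op 0.0556 F [ 0.2 -0.2  0.1]
  dr [0.0009, -0.0007, -1.126] xyz [0.026, 0.259, 0.004]
```

Call:
step_arm --dr '[[0,0,-0.14],[0,0,-0.28],[0,0,-0.42],[0,0,-0.57],[0,0,-0.72],[0,0,-0.86],[0,0,-1],[0,0,-1.13]]' --xyz '[[0,0,0],[0,0.1,0],[0,0.1,0],[0,0.2,0],[0.03,0.26,0],[0.03,0.26,0],[0.03,0.26,0],[0.03,0.26,0]]' --gripper '[0.65,0.65,0.65,0.65,0.65,0.65,0.65,0.65]'

```text
time: 23.25
ee_pos: [0.5004, 0.2354, 0.1501]
tcp_rot: [180.0, -0.0, 140.2]
wrist_force: [-0.5, -0.7, 0.0]
opening: 0.0551
```

```bash
python3 - <<'E'
from h import *
plan([.527,.2365,.15],182.6)
E
```

```text
t 23.25 pos [0.5004 0.2354 0.1501] rot [ 1.7996e+02 -1.0000e-02  1.4016e+02] op 0.0551 F [-0.5 -0.7  0. ]
  dr [0.0007, 0.0001, -0.7407] xyz [-0.493, 0.448, 0.002]
```

Call:
step_arm --dr '[[0,0,-0.14],[0,0,-0.28],[0,0,-0.42],[0,0,-0.57],[0,0,-0.7],[0,0,-0.74],[0,0,-0.74],[0,0,-0.74]]' --xyz '[[-0.1,0.1,0],[-0.2,0.2,0],[-0.3,0.3,0],[-0.4,0.4,0],[-0.49,0.45,0],[-0.49,0.45,0],[-0.49,0.45,0.2],[-0.49,0.45,0.7]]' --gripper '[0.65,0.65,0.65,0.65,0.65,0.65,0.65,0.65]'

```text
time: 24.05
ee_pos: [0.5278, 0.2368, 0.1229]
tcp_rot: [179.9, 0.2, -177.9]
wrist_force: [-0.1, 0.8, 0.1]
opening: 0.0556
```

```bash
python3 - <<'E'
from h import *
plan([.5265,.2365,.026],182.6)
W=snap('wrist','w7.png'); print(proj(W,[[.527,.2365,.045]]))
E
```

```text
t 24.05 pos [0.5278 0.2368 0.1229] rot [ 1.7990e+02  1.7000e-01 -1.7787e+02] op 0.0556 F [-0.1  0.8  0.1]
  dr [0.0017, 0.0029, -0.0082] xyz [0.04, -0.011, 2.423]
[[322.3679416  248.16833652]]
```

View pics/w7.png

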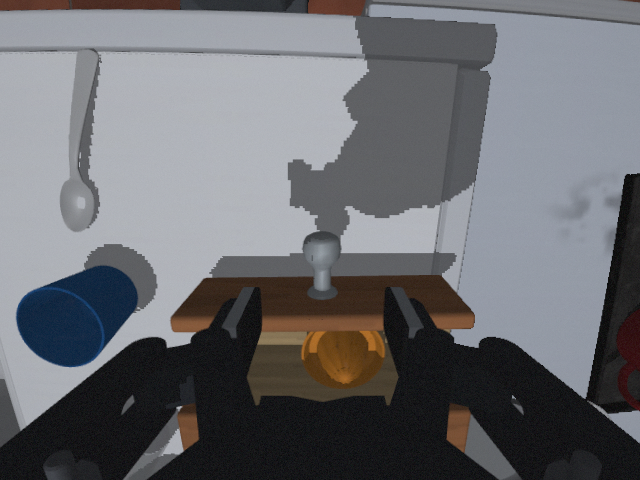

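Call:
step_arm --dr '[[0,0,0],[0,0,0],[0,0,0],[0,0,0],[0,0,0],[0,0,0],[0,0,0],[0,0,0]]' --xyz '[[0,0,0.9],[0,0,1.7],[0,0,2.2],[0,0,2.4],[0,0,2.4],[0,0,2.4],[0,0,2.4],[0,0,2.4]]' --gripper '[0.65,0.65,0.65,0.65,0.65,0.1,0.1,0.1]' --squeeze 40

```text
time: 24.9
ee_pos: [0.5282, 0.2364, 0.0276]
tcp_rot: [179.9, 0.1, -177.8]
wrist_force: [-0.6, -2.7, 6.2]
opening: 0.025
```

Call:
step_arm --dr '[[0,0,0],[0,0,0],[0,0,0],[0,0,0],[0,0,0],[0,0,0],[0,0,0],[0,0,0]]' --xyz '[[0,0,0],[0,0,0],[0,0,0],[0.1,0,0],[0.3,0,0],[0.6,0,0],[0.9,0,0],[1.2,0,0]]' --gripper '[0.1,0.1,0.1,0.1,0.1,0.1,0.1,0.1]'

```text
time: 25.7
ee_pos: [0.4802, 0.2341, 0.0276]
tcp_rot: [-180.0, 0.2, -177.8]
wrist_force: [2.0, -5.8, 7.1]
opening: 0.0245
```

Call:
step_arm --dr '[[0,0,0],[0,0,0],[0,0,0],[0,0,0],[0,0,0],[0,0,0],[0,0,0],[0,0,0]]' --xyz '[[0.25,0,0],[0.5,0,0],[0.75,0,0],[0.95,0,0],[1.05,0,0],[1.05,0,0],[1.05,0,0],[1.05,0,0]]' --gripper '[0.1,0.1,0.1,0.1,0.1,0.1,0.1,0.1]'

```text
time: 26.5
ee_pos: [0.4381, 0.232, 0.0275]
tcp_rot: [-179.9, 0.1, -177.8]
wrist_force: [-1.3, -10.0, 9.3]
opening: 0.025
```

```bash
python3 - <<'E'
from h import *
plan([.433,.2335,.026],182.6)
S=snap('scene','s2.png')
E
```

```text
t 26.5 pos [0.4381 0.232  0.0275] rot [-1.7994e+02  1.4000e-01 -1.7785e+02] op 0.025 F [ -1.3 -10.    9.3]
  dr [-0.0011, 0.0024, -0.0078] xyz [0.127, 0.042, 0.038]
```

View pics/s2.png

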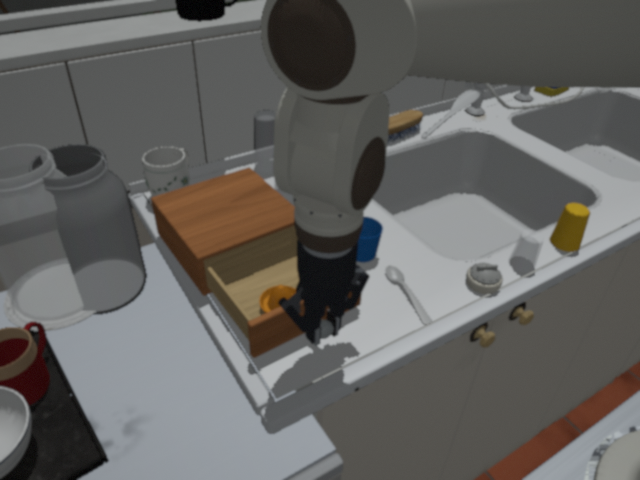

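Call:
step_arm --dr '[[0,0,0],[0,0,0],[0,0,0],[0,0,0],[0,0,0],[0,0,0],[0,0,0],[0,0,0]]' --xyz '[[0,0,0],[0,0,0],[0,0,0],[0,0,0],[0,0,-0.5],[0,0,-1.6],[0,0,-2.8],[0,0,-4]]' --gripper '[0.5,0.7,0.7,0.7,0.7,0.7,1,1]'

```text
time: 27.35
ee_pos: [0.4369, 0.2327, 0.1874]
tcp_rot: [180.0, -0.0, -177.8]
wrist_force: [1.5, 0.3, 0.6]
opening: 0.0848
```

```bash
python3 - <<'E'
from h import *
W=snap('wrist','w8.png'); T=snap('top','t2.png'); S=bot.camera('scene')
SQ=[(.020,.022),(.036,.033),(.040,.033)]
for n,p in (('W',W),('T',T),('S',S)):
    a=near(p,'squeezer_mid')
    if a: 
        x,q=fit([(p,a['region'])],SQ,[.53,.252]); print(n,a['box'],a['p'],np.round(x,4),q)
plan([.53,.252,.15],182.6)
E
```

```text
W [337.8, 318.1, 68.9, 54.8] 0.86 [0.5256 0.2519] 0.8959105014801025
T [245.2, 291.9, 43.8, 42.3] 0.82 [0.5278 0.2517] 0.9704849720001221
S [281.1, 297.6, 41.5, 26.1] 0.8 [0.5303 0.2517] 0.6014127135276794
t 27.65 pos [0.437  0.2326 0.1846] rot [-1.7999e+02 -9.0000e-02 -1.7780e+02] op 0.0853 F [-0.1 -0.5  0.5]
  dr [-0.0002, -0.0015, -0.0069] xyz [-2.344, 0.394, 0.863]
```

View pics/w8.png

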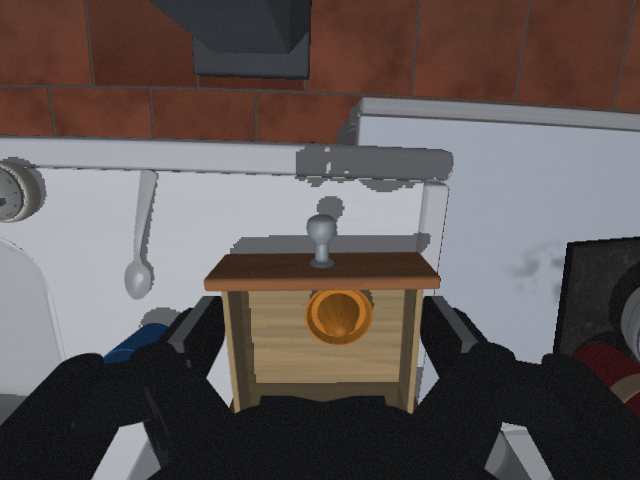

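View pics/t2.png

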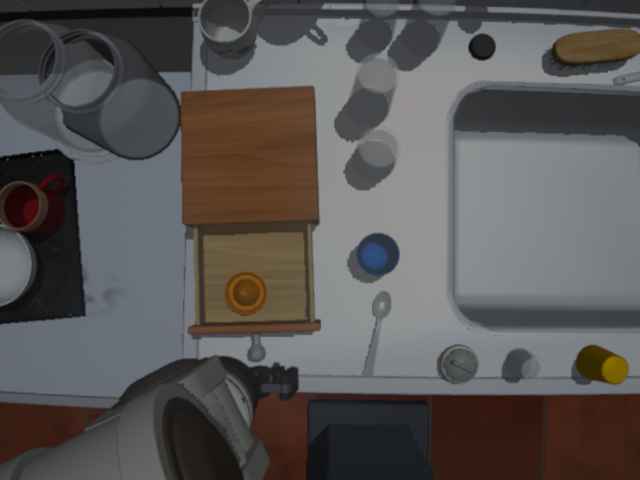

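Call:
step_arm --dr '[[0,0,0],[0,0,0],[0,0,0],[0,0,0],[0,0,0],[0,0,0],[0,0,0],[0,0,0]]' --xyz '[[-0.8,0.1,0],[-1.6,0.25,0],[-2.27,0.39,0],[-2.27,0.39,0.6],[-2.27,0.39,1.4],[-2.27,0.39,2],[-2.27,0.39,2.2],[-2.27,0.39,2.2]]' --gripper '[1,1,1,1,1,1,1,1]'

```text
time: 28.45
ee_pos: [0.5264, 0.2514, 0.0958]
tcp_rot: [-179.9, -0.2, -177.8]
wrist_force: [1.1, 0.1, 0.2]
opening: 0.0853
```

```bash
python3 - <<'E'
from h import *
plan([.527,.2517,.024],182.4)
W=snap('wrist','w9.png')
E
```

```text
t 28.45 pos [0.5264 0.2514 0.0958] rot [-179.94   -0.2  -177.8 ] op 0.0853 F [1.1 0.1 0.2]
  dr [-0.001, -0.0034, -0.0035] xyz [-0.022, 0.009, 1.796]
```

View pics/w9.png

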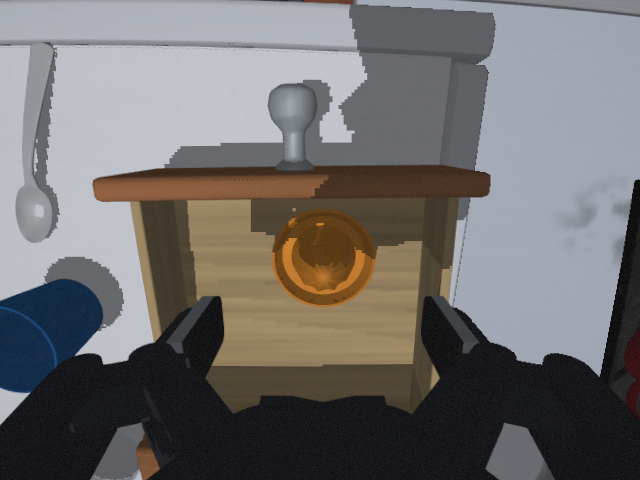

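Call:
step_arm --dr '[[0,0,0],[0,0,0],[0,0,0],[0,0,0],[0,0,0],[0,0,0],[0,0,0],[0,0,0]]' --xyz '[[0,0,0.5],[0,0,1],[0,0,1.4],[0,0,1.65],[0,0,1.78],[0,0,1.78],[0,0,1.78],[0,0,1.78]]' --gripper '[1,1,1,1,1,1,1,1]' --squeeze 45

```text
time: 29.3
ee_pos: [0.528, 0.2522, 0.0277]
tcp_rot: [179.9, 0.1, -177.8]
wrist_force: [0.1, 0.7, 0.7]
opening: 0.0855
```

Call:
step_arm --dr '[[0,0,0],[0,0,0],[0,0,0],[0,0,0],[0,0,0],[0,0,0],[0,0,0],[0,0,0]]' --xyz '[[0,0,0],[0,0,0],[0,0,0],[0,0,0],[0,0,0],[0,0,0],[0,0,0],[0,0,0]]' --gripper '[0.8,0.7,0.6,0.6,0.6,0.6,0.6,0.6]'

```text
time: 30.1
ee_pos: [0.5283, 0.252, 0.0282]
tcp_rot: [180.0, 0.1, -177.8]
wrist_force: [-0.3, -1.2, 8.8]
opening: 0.0615
```

```bash
python3 - <<'E'
from h import *
plan([.527,.2517,.024],182.2)
W=snap('wrist','w10.png')
E
```

```text
t 30.1 pos [0.5283 0.252  0.0282] rot [ 1.7995e+02  1.4000e-01 -1.7782e+02] op 0.0615 F [-0.3 -1.2  8.8]
  dr [0.0009, 0.0024, -0.0004] xyz [0.034, -0.006, 0.106]
```

View pics/w10.png

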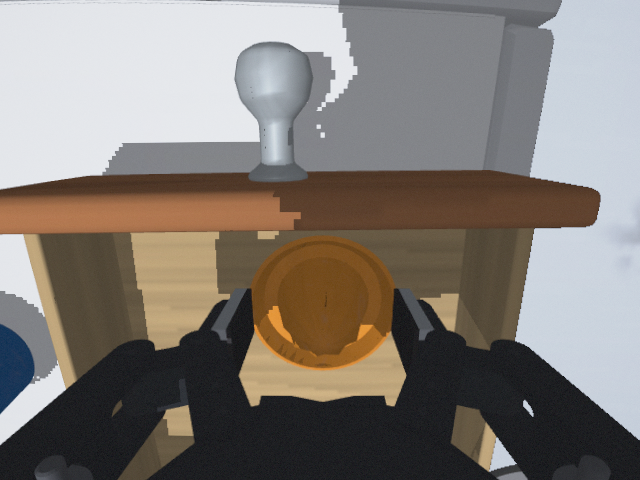

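Call:
step_arm --dr '[[0,0,0],[0,0,0],[0,0,0],[0,0,0],[0,0,0],[0,0,0],[0,0,0],[0,0,0]]' --xyz '[[0,0,0],[0,0,0],[0,0,0],[0,0,0.05],[0,0,0.1],[0,0,0.17],[0,0,0.17],[0,0,0.17]]' --gripper '[0.9,0.9,0.9,0.9,0.9,0.9,0.9,0.9]' --squeeze 45

```text
time: 30.95
ee_pos: [0.5274, 0.2519, 0.0197]
tcp_rot: [180.0, -0.0, -177.8]
wrist_force: [1.2, -0.6, 1.1]
opening: 0.0766
```

Call:
step_arm --dr '[[0,0,0],[0,0,0],[0,0,0],[0,0,0],[0,0,0],[0,0,0],[0,0,0],[0,0,0]]' --xyz '[[0,0,0],[0,0,0],[0,0,0],[0,0,0],[0,0,0],[0,0,0],[0,0,0],[0,0,0]]' --gripper '[0.8,0.7,0.65,0.65,0.65,0.65,0.65,0.65]'

```text
time: 31.75
ee_pos: [0.5281, 0.2521, 0.021]
tcp_rot: [179.9, 0.1, -177.8]
wrist_force: [-0.7, -0.8, 4.5]
opening: 0.0621
```

```bash
python3 - <<'E'
from h import *
plan([.527,.2517,.024],182.2)
W=snap('wrist','w11.png')
a=near(W,'squeezer_mid')
if a: print(fit([(W,a['region'])],[(.020,.022),(.036,.033),(.040,.033)],[.527,.252]))
E
```

```text
t 31.75 pos [0.5281 0.2521 0.021 ] rot [ 1.7994e+02  1.0000e-01 -1.7781e+02] op 0.0621 F [-0.7 -0.8  4.5]
  dr [0.0011, 0.0018, -0.0001] xyz [0.028, -0.01, -0.076]
(array([0.5279221 , 0.25182987]), np.float64(0.9141514301300049))
```

View pics/w11.png

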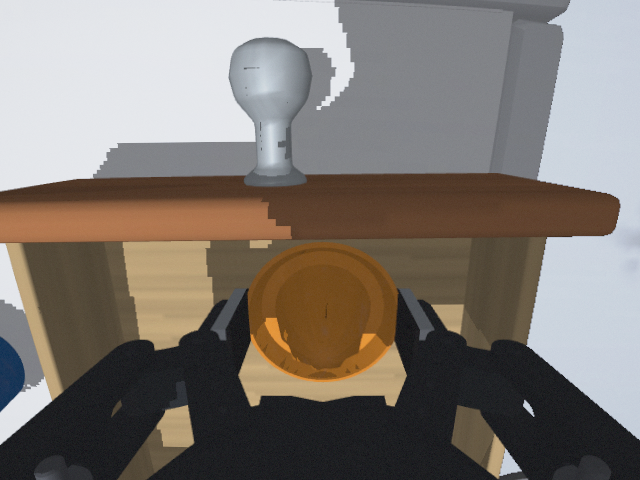

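Call:
step_arm --dr '[[0,0,0],[0,0,0],[0,0,0],[0,0,0],[0,0,0],[0,0,0],[0,0,0],[0,0,0]]' --xyz '[[0,0,-0.1],[0,0,-0.3],[0,0,-0.6],[0,0,-1],[0,0,-1.5],[0,0,-2.1],[0,0,-2.7],[0,0,-3.2]]' --gripper '[0.65,0.65,0.65,0.65,0.65,0.65,0.65,0.65]'

```text
time: 32.65
ee_pos: [0.5277, 0.252, 0.1504]
tcp_rot: [179.9, 0.1, -177.8]
wrist_force: [0.8, 0.4, -1.1]
opening: 0.0617
```

```bash
python3 - <<'E'
from h import *
plan([.588,.0535,.149],182.2)
W=snap('wrist','w12.png');T=bot.camera('top');S=snap('scene','s3.png')
for p,g in ((T,(380,256)),(S,(363,238))):
    a=near(p,'measuring_cup_mid',g)
    if a: print(a['box'],a['p'],fit([(p,a['region'])],PROF['measuring_cup_mid'],[.588,.0535]))
E
```

```text
t 32.65 pos [0.5277 0.252  0.1504] rot [ 1.7993e+02  9.0000e-02 -1.7780e+02] op 0.0617 F [ 0.8  0.4 -1.1]
  dr [0.0012, 0.0016, 0.0] xyz [-1.316, -5.017, 0.031]
[380.0, 254.4, 45.3, 41.4] 0.97 (array([0.58875868, 0.0537019 ]), np.float64(0.9576715230941772))
[365.0, 237.6, 35.3, 45.2] 0.82 (array([0.58649169, 0.05346776]), np.float64(0.9326499104499817))
```

View pics/w12.png

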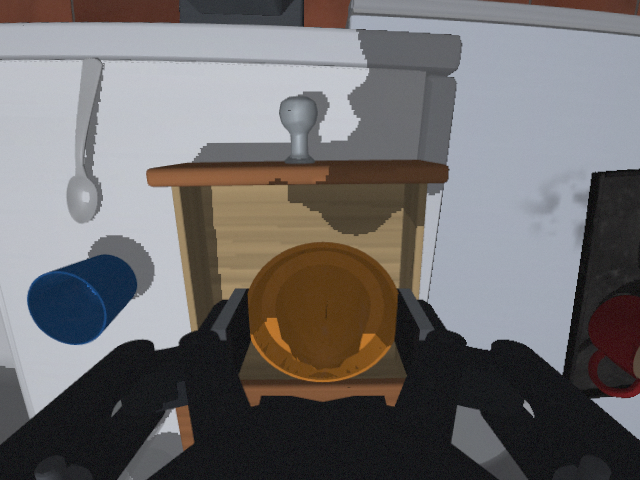

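View pics/s3.png

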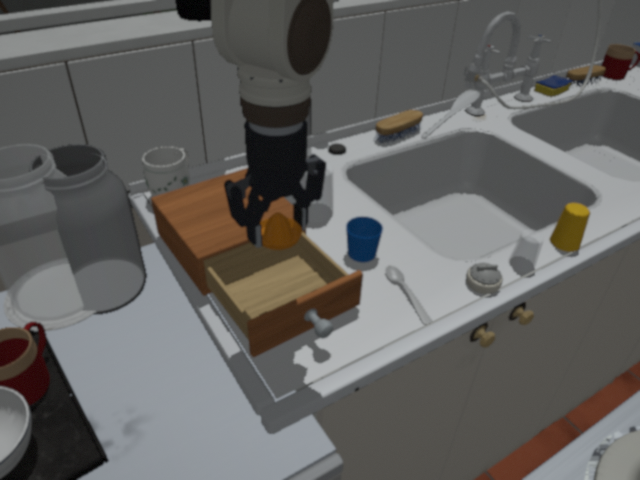

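Call:
step_arm --dr '[[0,0,0],[0,0,0],[0,0,0],[0,0,0],[0,0,0],[0,0,0],[0,0,0],[0,0,0]]' --xyz '[[-0.2,-0.6,0],[-0.4,-1.6,0],[-0.7,-2.6,0],[-0.95,-3.6,0],[-1.2,-4.5,0],[-1.31,-5,0],[-1.31,-5.02,0],[-1.31,-5.02,0]]' --gripper '[0.65,0.65,0.65,0.65,0.65,0.65,0.65,0.65]'

```text
time: 33.7
ee_pos: [0.5871, 0.0531, 0.1467]
tcp_rot: [180.0, -0.1, -177.9]
wrist_force: [0.5, 1.0, -0.8]
opening: 0.0617
```

```bash
python3 - <<'E'
from h import *
plan([.588,.0536,.075],182.2)
W=snap('wrist','w13.png');S=snap('scene','s4.png')
a=near(W,'measuring_cup_mid')
if a: print(a['box'],a['p'])
print(proj(W,[[.588,.0536,.062],[.588,.0536,0]]))
E
```

```text
t 33.7 pos [0.5871 0.0531 0.1467] rot [ 1.7996e+02 -1.0000e-01 -1.7786e+02] op 0.0617 F [ 0.5  1.  -0.8]
  dr [0.0007, -0.0017, -0.0011] xyz [-0.026, 0.011, 1.793]
[326.3, 227.0, 90.8, 50.4] 0.83
[[323.58794904 248.24476219]
 [323.24191848 227.32472536]]
```

View pics/w13.png

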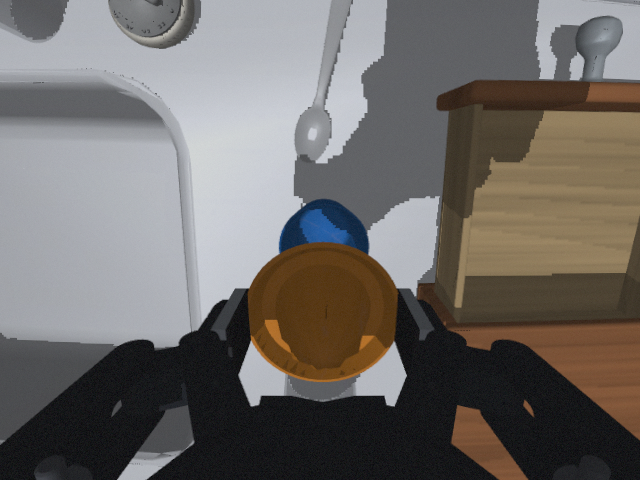

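Call:
step_arm --dr '[[0,0,0],[0,0,0],[0,0,0],[0,0,0],[0,0,0],[0,0,0],[0,0,0],[0,0,0]]' --xyz '[[-0.02,0.01,0.5],[-0.02,0.01,1],[-0.02,0.01,1.5],[-0.02,0.01,1.75],[-0.02,0.01,1.85],[-0.02,0.01,1.9],[-0.02,0.01,1.9],[-0.02,0.01,1.9]]' --gripper '[0.65,0.65,0.65,0.65,0.65,0.65,0.65,0.65]'

```text
time: 34.65
ee_pos: [0.5888, 0.0538, 0.0727]
tcp_rot: [180.0, 0.1, -177.8]
wrist_force: [-0.2, 0.3, -0.1]
opening: 0.0618
```

```bash
python3 - <<'E'
from h import *
plan([.588,.0536,.057],182.2)
W=snap('wrist','w14.png');T=snap('top','t3.png')
S=snap('scene','s4.png'); im=cv2.imread('pics/s4.png')[180:290,290:440]; cv2.imwrite('pics/s4z.png',cv2.resize(im,None,fx=5,fy=5,interpolation=cv2.INTER_CUBIC))
E
```

```text
t 34.65 pos [0.5888 0.0538 0.0727] rot [ 1.7997e+02  7.0000e-02 -1.7780e+02] op 0.0618 F [-0.2  0.3 -0.1]
  dr [0.0005, 0.0013, 0.0001] xyz [0.02, -0.004, 0.392]
```

View pics/w14.png

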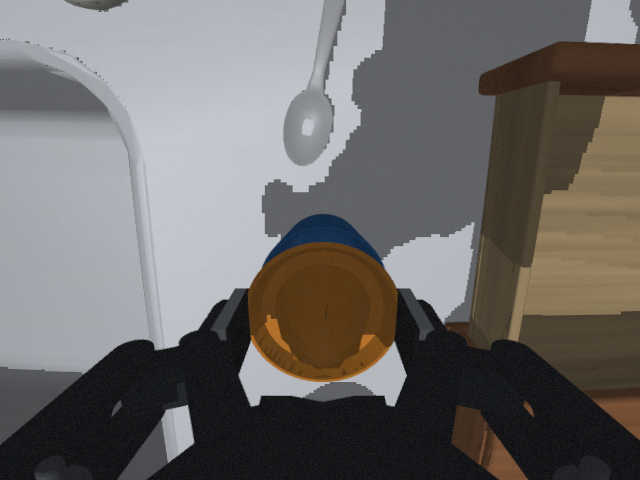

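View pics/s4z.png

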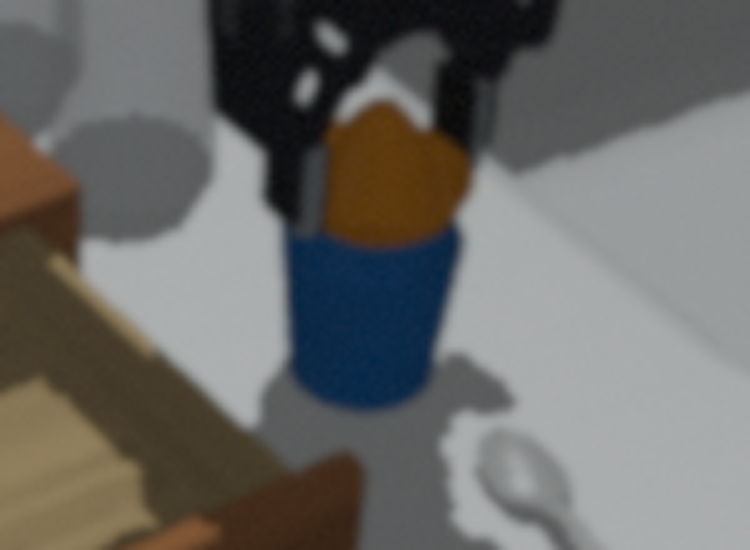

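Call:
step_arm --dr '[[0,0,0],[0,0,0],[0,0,0],[0,0,0],[0,0,0],[0,0,0],[0,0,0],[0,0,0]]' --xyz '[[0.01,0,0.06],[0.02,0,0.12],[0.02,0,0.18],[0.02,0,0.24],[0.02,0,0.29],[0.02,0,0.29],[0.02,0,0.29],[0.02,0,0.29]]' --gripper '[0.65,0.65,0.65,0.65,0.65,0.65,0.65,0.65]'

```text
time: 35.6
ee_pos: [0.5876, 0.0537, 0.0603]
tcp_rot: [180.0, 0.0, -177.8]
wrist_force: [-0.6, 0.3, -0.4]
opening: 0.0619
```

Call:
step_arm --dr '[[0,0,0],[0,0,0],[0,0,0],[0,0,0],[0,0,0],[0,0,0],[0,0,0],[0,0,0]]' --xyz '[[0,0,0.02],[0,0,0.04],[0,0,0.06],[0,0,0.08],[0,0,0.08],[0,0,0.08],[0,0,0.08],[0,0,0.08]]' --gripper '[0.65,0.65,0.65,0.65,0.65,0.65,0.65,0.65]'

```text
time: 36.4
ee_pos: [0.5876, 0.0537, 0.057]
tcp_rot: [180.0, 0.0, -177.8]
wrist_force: [0.1, 0.6, -0.5]
opening: 0.0621
```

```bash
python3 - <<'E'
from h import *
plan([.588,.0536,.055],182.2)
S=snap('scene','s5.png'); im=cv2.imread('pics/s5.png')[180:290,290:440]; cv2.imwrite('pics/s5z.png',cv2.resize(im,None,fx=5,fy=5,interpolation=cv2.INTER_CUBIC))
E
```

```text
t 36.4 pos [0.5876 0.0537 0.057 ] rot [ 1.7997e+02  1.0000e-02 -1.7781e+02] op 0.0621 F [ 0.1  0.6 -0.5]
  dr [0.0005, 0.0001, -0.0001] xyz [-0.011, -0.002, 0.05]
```

View pics/s5z.png

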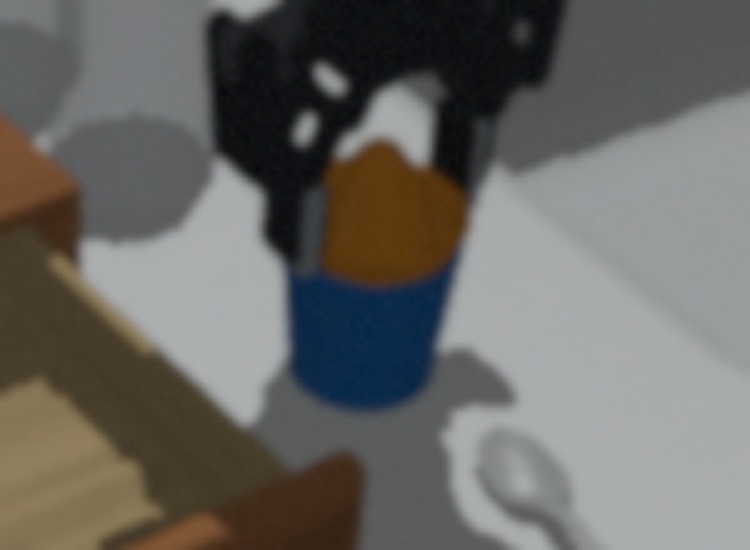

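Call:
step_arm --dr '[[0,0,0],[0,0,0],[0,0,0],[0,0,0],[0,0,0],[0,0,0],[0,0,0],[0,0,0]]' --xyz '[[0,0,0.02],[0,0,0.03],[0,0,0.05],[0,0,0.05],[0,0,0.05],[0,0,0.05],[0,0,0.05],[0,0,0.05]]' --gripper '[0.65,0.65,0.65,0.65,0.65,0.65,0.65,0.65]'

```text
time: 37.25
ee_pos: [0.5879, 0.0537, 0.0556]
tcp_rot: [180.0, 0.1, -177.8]
wrist_force: [-0.3, 0.1, 5.9]
opening: 0.0618
```

Call:
step_arm --dr '[[0,0,0],[0,0,0],[0,0,0],[0,0,0],[0,0,0],[0,0,0],[0,0,0],[0,0,0]]' --xyz '[[0,0,0],[0,0,0],[0,0,0],[0,0,0],[0,0,0],[0,0,-0.2],[0,0,-0.8],[0,0,-1.8]]' --gripper '[0.76,0.8,0.85,0.9,0.95,1,1,1]'

```text
time: 38.05
ee_pos: [0.5862, 0.0535, 0.1259]
tcp_rot: [180.0, -0.2, -177.8]
wrist_force: [0.4, 0.2, 0.7]
opening: 0.0855
```

```bash
python3 - <<'E'
from h import *
plan([.437,.233,.155],182.2)
W=snap('wrist','w15.png')
S=snap('scene','s6.png'); im=cv2.imread('pics/s6.png')[160:300,280:460]; cv2.imwrite('pics/s6z.png',cv2.resize(im,None,fx=4,fy=4,interpolation=cv2.INTER_CUBIC))
E
```

```text
t 38.05 pos [0.5862 0.0535 0.1259] rot [ 179.98   -0.24 -177.8 ] op 0.0855 F [0.4 0.2 0.7]
  dr [0.0003, -0.0043, -0.0001] xyz [3.558, 4.627, -0.712]
```

View pics/s6z.png

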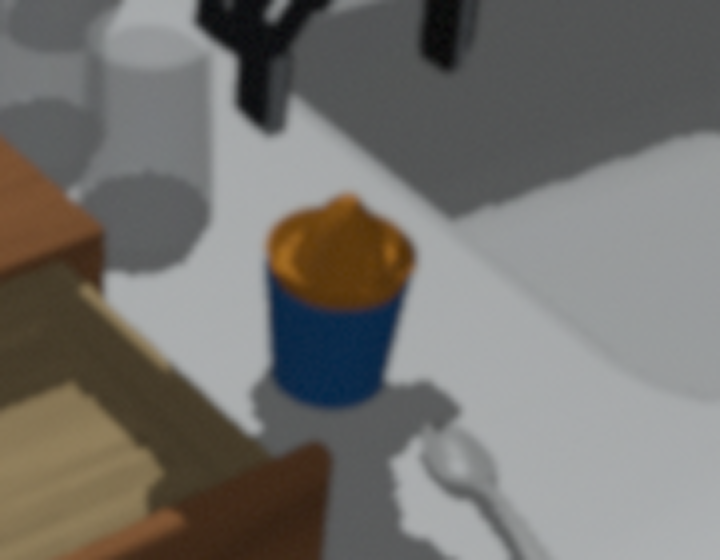

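View pics/w15.png

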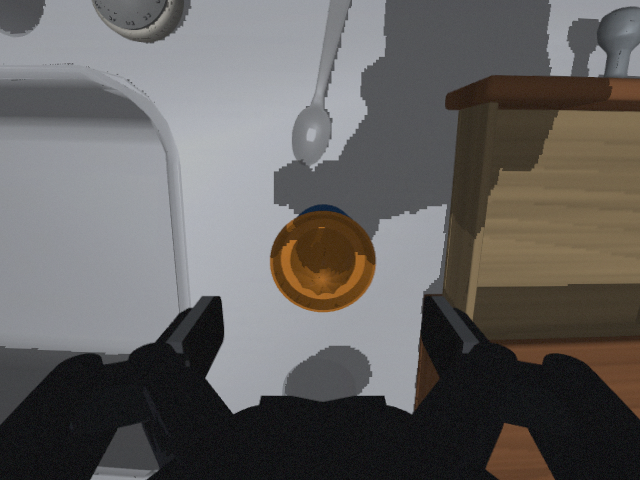

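Call:
step_arm --dr '[[0,0,0],[0,0,0],[0,0,0],[0,0,0],[0,0,0],[0,0,0],[0,0,0],[0,0,0]]' --xyz '[[0.1,0.1,-0.7],[0.7,0.9,-0.7],[1.4,1.8,-0.7],[2.1,2.7,-0.7],[2.8,3.6,-0.7],[3.4,4.4,-0.7],[3.55,4.62,-0.7],[3.55,4.62,-0.7]]' --gripper '[1,1,0.65,0.65,0.65,0.65,0.65,0.65]'

```text
time: 38.95
ee_pos: [0.438, 0.2339, 0.1556]
tcp_rot: [180.0, 0.1, -177.7]
wrist_force: [0.5, -1.0, 0.4]
opening: 0.0552
```

```bash
python3 - <<'E'
from h import *
plan([.4375,.232,.0275],182.4)
W=snap('wrist','w16.png'); print(proj(W,[[.4375,.232,.045]]))
E
```

```text
t 38.95 pos [0.438  0.2339 0.1556] rot [ 1.7995e+02  5.0000e-02 -1.7765e+02] op 0.0552 F [ 0.5 -1.   0.4]
  dr [0.0009, 0.001, -0.0009] xyz [0.017, -0.05, 3.203]
[[320.31346421 236.06436782]]
```

View pics/w16.png

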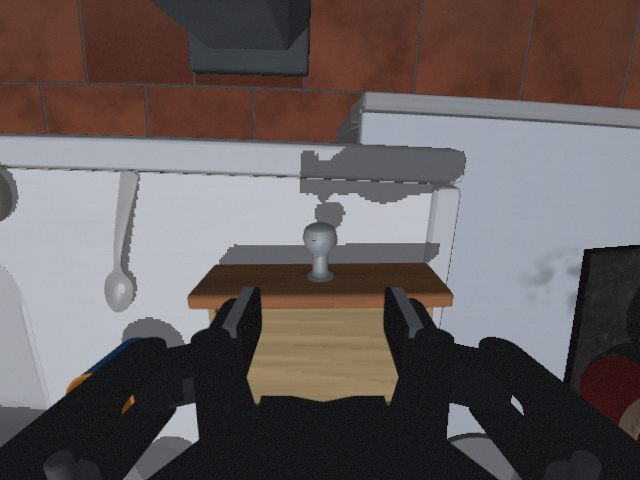

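Call:
step_arm --dr '[[0,0,0],[0,0,0],[0,0,0],[0,0,0],[0,0,0],[0,0,0],[0,0,0],[0,0,0]]' --xyz '[[0,-0.04,1],[0,-0.05,2],[0,-0.05,2.8],[0,-0.05,3.12],[0,-0.05,3.18],[0,-0.05,3.18],[0,-0.05,3.18],[0,-0.05,3.18]]' --gripper '[0.65,0.65,0.65,0.65,0.65,0.1,0.1,0.1]' --squeeze 40

```text
time: 39.8
ee_pos: [0.4399, 0.232, 0.03]
tcp_rot: [179.8, 0.2, -177.8]
wrist_force: [-0.6, 4.5, 4.5]
opening: 0.0244
```

Call:
step_arm --dr '[[0,0,0],[0,0,0],[0,0,0],[0,0,0],[0,0,0],[0,0,0],[0,0,0],[0,0,0]]' --xyz '[[0,0,0],[0,0,0],[-0.1,0,0],[-0.4,0,0],[-0.8,0.01,0],[-1.2,0.01,0],[-1.6,0.01,0],[-2,0.02,0]]' --gripper '[0.1,0.1,0.1,0.1,0.1,0.1,0.1,0.1]'

```text
time: 40.6
ee_pos: [0.5199, 0.236, 0.0299]
tcp_rot: [179.8, 0.1, -177.8]
wrist_force: [-2.6, 4.3, 9.7]
opening: 0.0247
```

```bash
python3 - <<'E'
from h import *
plan([.582,.2393,.0275],182.4)
E
```

```text
t 40.6 pos [0.5199 0.236  0.0299] rot [ 1.7984e+02  1.5000e-01 -1.7775e+02] op 0.0247 F [-2.6  4.3  9.7]
  dr [0.0029, 0.0026, -0.0027] xyz [-1.553, 0.022, 0.064]
```

Call:
step_arm --dr '[[0,0,0],[0,0,0],[0,0,0],[0,0,0],[0,0,0],[0,0,0],[0,0,0],[0,0,0]]' --xyz '[[-0.35,0,0],[-0.7,0,0],[-1.05,0.01,0],[-1.3,0.02,0],[-1.45,0.02,0],[-1.5,0.02,0],[-1.55,0.02,0],[-1.55,0.02,0]]' --gripper '[0.1,0.1,0.1,0.1,0.1,0.1,0.1,0.1]'

```text
time: 41.4
ee_pos: [0.5818, 0.2391, 0.03]
tcp_rot: [179.9, 0.2, -177.8]
wrist_force: [0.7, 4.2, 6.6]
opening: 0.0244
```

Call:
step_arm --dr '[[0,0,0],[0,0,0],[0,0,0],[0,0,0],[0,0,0],[0,0,0],[0,0,0],[0,0,0]]' --xyz '[[-0.03,0,0],[-0.06,0,0],[-0.09,0,0],[-0.09,0,0],[-0.09,0,0],[-0.09,0,0],[-0.09,0,0],[-0.09,0,0]]' --gripper '[0.1,0.1,0.1,0.1,0.1,0.1,0.1,0.1]'

```text
time: 42.2
ee_pos: [0.5851, 0.2393, 0.03]
tcp_rot: [179.9, 0.2, -177.8]
wrist_force: [0.2, 3.3, 6.5]
opening: 0.0246
```

Not yet at the stop (no reaction); creep on.

Call:
step_arm --dr '[[0,0,0],[0,0,0],[0,0,0],[0,0,0],[0,0,0],[0,0,0],[0,0,0],[0,0,0]]' --xyz '[[-0.03,0,0],[-0.06,0,0],[-0.09,0,0],[-0.12,0,0],[-0.12,0,0],[-0.12,0,0],[-0.12,0,0],[-0.12,0,0]]' --gripper '[0.1,0.1,0.1,0.1,0.1,0.1,0.1,0.1]'

```text
time: 43.0
ee_pos: [0.5864, 0.2393, 0.0299]
tcp_rot: [179.9, -0.2, -177.7]
wrist_force: [-18.4, 2.1, 16.6]
opening: 0.0247
```

```bash
python3 - <<'E'
from h import *
plan([.582,.2393,.0275],182.4)
T=snap('top','t4.png');S=snap('scene','s7.png')
im=cv2.imread('pics/s7.png')[150:370,130:400]; cv2.imwrite('pics/s7z.png',cv2.resize(im,None,fx=2.7,fy=2.7,interpolation=cv2.INTER_CUBIC))
E
```

```text
t 43.0 pos [0.5864 0.2393 0.0299] rot [ 179.87   -0.2  -177.71] op 0.0247 F [-18.4   2.1  16.6]
  dr [0.0023, -0.0035, -0.0019] xyz [0.111, 0.004, 0.06]
```

View pics/s7z.png

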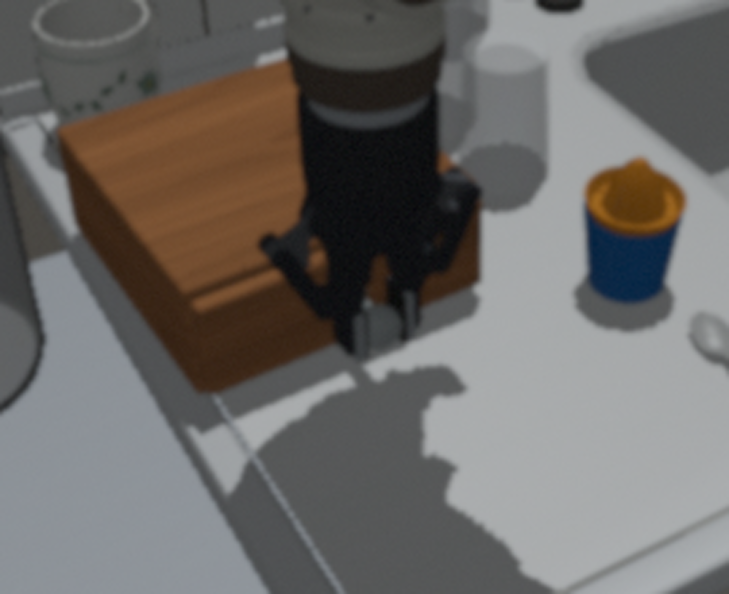

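Call:
step_arm --dr '[[0,0,0],[0,0,0],[0,0,0],[0,0,0],[0,0,0],[0,0,0],[0,0,0],[0,0,0]]' --xyz '[[0.05,0,0],[0.05,0,0],[0.05,0,0],[0.05,0,0],[0.05,0,-0.3],[0.05,0,-1.2],[0.05,0,-2.4],[0.05,0,-3.4]]' --gripper '[0.1,0.6,0.6,0.6,0.6,0.6,0.6,0.6]'

```text
time: 43.9
ee_pos: [0.5869, 0.2379, 0.167]
tcp_rot: [180.0, 0.1, -177.8]
wrist_force: [1.0, 0.5, 1.2]
opening: 0.0513
```

```bash
python3 - <<'E'
from h import *
T=bot.camera('top');S=bot.camera('scene')
for t in ['tumbler_mid','shot_glass_mid','timer_mid']:
  for n,p in (('T',T),('S',S)):
    a=near(p,t)
    if a:
        x0=atz(p,a['box'][:2],.03)[:2]; x,q=fit([(p,a['region'])],PROF[t],x0); print(t,n,round(a['p'],2),np.round(x,4),round(q,3))
plan([.42,-.30,.17],120)
E
```

```text
tumbler_mid T 0.85 [ 0.4227 -0.2967] 0.952
tumbler_mid S 0.89 [ 0.4201 -0.2973] 0.947
shot_glass_mid T 0.82 [ 0.4214 -0.1777] 0.958
shot_glass_mid S 0.93 [ 0.4192 -0.1768] 0.959
timer_mid T 0.83 [ 0.4205 -0.0789] 0.961
timer_mid S 0.74 [ 0.4211 -0.0802] 0.877
t 44.3 pos [0.5863 0.2379 0.1625] rot [-1.7998e+02 -1.2000e-01 -1.7780e+02] op 0.051 F [-0.8 -1.1 -0.4]
  dr [-0.0014, -0.0017, 1.0855] xyz [4.671, -13.278, -0.173]
```

Call:
step_arm --dr '[[0,0,0.13],[0,0,0.27],[0,0,0.41],[0,0,0.55],[0,0,0.69],[0,0,0.83],[0,0,0.97],[0,0,1.085]]' --xyz '[[0.4,-1.1,-0.1],[0.8,-2.3,-0.1],[1.2,-3.5,-0.1],[1.6,-4.7,-0.1],[2,-5.9,-0.1],[2.5,-7.1,-0.1],[2.9,-8.2,-0.1],[3.2,-9.3,-0.1]]' --gripper '[0.8,0.8,0.8,0.8,0.8,0.8,0.8,0.8]'

```text
time: 45.1
ee_pos: [0.4716, -0.1401, 0.167]
tcp_rot: [-180.0, -0.1, 119.7]
wrist_force: [1.9, -0.6, -0.3]
opening: 0.0684
```

```bash
python3 - <<'E'
from h import *
plan([.4210,-.2975,.17],90)
E
```

```text
t 45.1 pos [ 0.4716 -0.1401  0.167 ] rot [-1.7997e+02 -7.0000e-02  1.1971e+02] op 0.0684 F [ 1.9 -0.6 -0.3]
  dr [-0.0009, -0.001, 0.5185] xyz [-2.79, -3.048, -0.076]
```

Call:
step_arm --dr '[[0,0,0.13],[0,0,0.27],[0,0,0.4],[0,0,0.518],[0,0,0.518],[0,0,0.518],[0,0,0.518],[0,0,0.518]]' --xyz '[[-0.7,-0.8,0],[-1.5,-1.6,0],[-2.3,-2.5,0],[-2.7,-2.95,0],[-2.79,-3.04,0],[-2.79,-3.04,0],[-2.79,-3.04,0.5],[-2.79,-3.04,1.2]]' --gripper '[0.85,0.85,0.85,0.85,0.85,0.85,0.85,0.85]'

```text
time: 45.9
ee_pos: [0.425, -0.2951, 0.1201]
tcp_rot: [179.9, 0.0, 90.6]
wrist_force: [0.0, 0.6, -0.5]
opening: 0.0727
```

```bash
python3 - <<'E'
from h import *
plan([.4210,-.297,.031],90)
W=bot.camera('wrist')
a=near(W,'tumbler_mid')
if a: print(a['box'],a['p'],fit([(W,a['region'])],PROF['tumbler_mid'],[.421,-.297]))
E
```

```text
t 45.9 pos [ 0.425  -0.2951  0.1201] rot [1.7988e+02 4.0000e-02 9.0570e+01] op 0.0727 F [ 0.   0.6 -0.5]
  dr [0.0021, 0.0006, 0.0099] xyz [-0.045, -0.104, 2.228]
[317.8, 253.6, 75.1, 103.2] 0.75 (array([ 0.42202831, -0.29744598]), np.float64(0.9695219397544861))
```

Call:
step_arm --dr '[[0,0,0],[0,0,0],[0,0,0],[0,0,0],[0,0,0],[0,0,0],[0,0,0],[0,0,0]]' --xyz '[[-0.02,-0.03,0.8],[-0.02,-0.03,1.5],[-0.02,-0.03,2.05],[-0.02,-0.03,2.2],[-0.02,-0.03,2.2],[-0.02,-0.03,2.2],[-0.02,-0.03,2.2],[-0.02,-0.03,2.2]]' --gripper '[0.85,0.85,0.85,0.85,0.85,0.85,0.85,0.85]' --squeeze 35

```text
time: 46.8
ee_pos: [0.4232, -0.297, 0.0327]
tcp_rot: [179.9, 0.0, 90.4]
wrist_force: [-0.5, -0.8, -0.6]
opening: 0.0725
```

Call:
step_arm --dr '[[0,0,0],[0,0,0],[0,0,0],[0,0,0],[0,0,0],[0,0,0],[0,0,0],[0,0,0]]' --xyz '[[0,0,0],[0,0,0],[0,0,0],[0,0,0],[0,0,0],[0,0,0],[0,0,0],[0,0,0]]' --gripper '[0.6,0.5,0.4,0.4,0.4,0.4,0.4,0.4]'

```text
time: 47.6
ee_pos: [0.4228, -0.2969, 0.0325]
tcp_rot: [180.0, 0.0, 90.4]
wrist_force: [-1.5, 1.0, 6.3]
opening: 0.0475
```

```bash
python3 - <<'E'
from h import *
plan([.4818,.308,.16],90)
E
```

```text
t 47.6 pos [ 0.4228 -0.2969  0.0325] rot [179.96   0.    90.35] op 0.0475 F [-1.5  1.   6.3]
  dr [0.0008, 0.0, 0.0061] xyz [15.113, 1.57, -3.188]
```

Call:
step_arm --dr '[[0,0,0],[0,0,0],[0,0,0],[0,0,0],[0,0,0],[0,0,0],[0,0,0],[0,0,0]]' --xyz '[[0,0,-0.6],[0,0,-1.6],[0.3,0.05,-2.6],[1.2,0.1,-3],[2.3,0.2,-3],[3.5,0.35,-3],[4.7,0.5,-3],[5.9,0.6,-3]]' --gripper '[0.4,0.4,0.4,0.4,0.4,0.4,0.4,0.4]'

```text
time: 48.4
ee_pos: [0.4451, -0.0589, 0.1519]
tcp_rot: [180.0, -0.0, 90.3]
wrist_force: [0.9, -0.6, -1.9]
opening: 0.0478
```

Call:
step_arm --dr '[[0,0,0],[0,0,0],[0,0,0],[0,0,0],[0,0,0],[0,0,0],[0,0,0],[0,0,0]]' --xyz '[[1.2,0.1,0],[2.4,0.2,0],[3.6,0.35,0],[4.8,0.5,0],[6,0.6,0],[7.2,0.75,0],[8.2,0.87,0],[8.8,0.93,0]]' --gripper '[0.4,0.4,0.4,0.4,0.4,0.4,0.4,0.4]'

```text
time: 49.2
ee_pos: [0.4799, 0.2944, 0.1515]
tcp_rot: [-180.0, -0.0, 90.5]
wrist_force: [0.2, -0.5, -0.3]
opening: 0.0479
```

```bash
python3 - <<'E'
from h import *
plan([.4818,.308,.036],90)
E
```

```text
t 49.2 pos [0.4799 0.2944 0.1515] rot [-1.7998e+02 -4.0000e-02  9.0470e+01] op 0.0479 F [ 0.2 -0.5 -0.3]
  dr [-0.0003, -0.0006, 0.0081] xyz [0.338, 0.051, 2.887]
```

Call:
step_arm --dr '[[0,0,0],[0,0,0],[0,0,0],[0,0,0],[0,0,0],[0,0,0],[0,0,0],[0,0,0]]' --xyz '[[0.2,0.02,0.3],[0.34,0.05,1],[0.34,0.05,1.8],[0.34,0.05,2.5],[0.34,0.05,2.75],[0.34,0.05,2.75],[0.34,0.05,2.75],[0.34,0.05,2.75]]' --gripper '[0.4,0.4,0.4,0.4,0.4,0.4,0.4,0.4]'

```text
time: 50.0
ee_pos: [0.483, 0.3056, 0.0437]
tcp_rot: [179.9, -0.1, 90.3]
wrist_force: [0.8, -0.4, -0.5]
opening: 0.048
```

```bash
python3 - <<'E'
from h import *
plan([.4818,.308,.033],90)
E
```

```text
t 50.0 pos [0.483  0.3056 0.0437] rot [ 1.7987e+02 -1.1000e-01  9.0340e+01] op 0.048 F [ 0.8 -0.4 -0.5]
  dr [0.0022, -0.0019, 0.0059] xyz [0.06, -0.03, 0.268]
```

Call:
step_arm --dr '[[0,0,0],[0,0,0],[0,0,0],[0,0,0],[0,0,0],[0,0,0],[0,0,0],[0,0,0]]' --xyz '[[0.06,-0.03,0],[0.06,-0.03,0.06],[0.06,-0.03,0.12],[0.06,-0.03,0.18],[0.06,-0.03,0.22],[0.06,-0.03,0.22],[0.06,-0.03,0.22],[0.06,-0.03,0.22]]' --gripper '[0.4,0.4,0.4,0.4,0.4,0.4,0.4,0.4]'

```text
time: 50.8
ee_pos: [0.4809, 0.3077, 0.0331]
tcp_rot: [180.0, -0.0, 90.4]
wrist_force: [-0.5, 0.6, -0.5]
opening: 0.0479
```

```bash
python3 - <<'E'
from h import *
plan([.4818,.308,.0325],90)
E
```

```text
t 50.8 pos [0.4809 0.3077 0.0331] rot [ 1.800e+02 -3.000e-02  9.035e+01] op 0.0479 F [-0.5  0.6 -0.5]
  dr [0.0, -0.0005, 0.0061] xyz [0.009, 0.022, 0.016]
```

Call:
step_arm --dr '[[0,0,0],[0,0,0],[0,0,0],[0,0,0],[0,0,0],[0,0,0],[0,0,0],[0,0,0]]' --xyz '[[0.01,0.02,0],[0.01,0.02,0.02],[0.01,0.02,0.02],[0.01,0.02,0.02],[0.01,0.02,0.02],[0.01,0.02,0.02],[0.01,0.02,-0.8],[0.01,0.02,-2]]' --gripper '[0.4,0.4,0.5,0.65,0.8,0.8,0.8,0.8]'

```text
time: 51.6
ee_pos: [0.4801, 0.307, 0.1112]
tcp_rot: [-179.7, 0.1, 90.4]
wrist_force: [1.4, 1.4, 0.4]
opening: 0.0685
```

```bash
python3 - <<'E'
from h import *
T=snap('top','t5.png');S=snap('scene','s8.png')
for n,p in (('T',T),('S',S)):
    a=near(p,'tumbler_mid')
    if a: print(n,a['box'],a['p'],fit([(p,a['region'])],PROF['tumbler_mid'],[.482,.308]))
plan([.42,-.177,.17],90)
E
```

```text
T [218.1, 319.0, 36.8, 39.3] 0.72 (array([0.48295938, 0.30514883]), np.float64(0.7269608974456787))
S [262.5, 333.8, 40.8, 66.0] 0.79 (array([0.48050802, 0.30711109]), np.float64(0.9324423670768738))
t 51.8 pos [0.4824 0.3085 0.1145] rot [ 1.7986e+02 -1.2000e-01  9.0350e+01] op 0.0685 F [-0.3  0.7 -0.9]
  dr [0.0024, -0.002, 0.0062] xyz [-12.124, -1.631, -1.417]
```

View pics/s8.png

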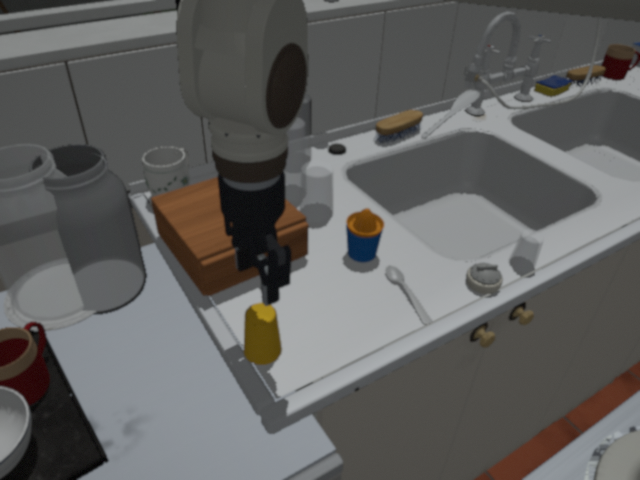

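Call:
step_arm --dr '[[0,0,0],[0,0,0],[0,0,0],[0,0,0],[0,0,0],[0,0,0],[0,0,0],[0,0,0]]' --xyz '[[0,0,-0.9],[-1.1,-0.15,-1.3],[-2.3,-0.3,-1.3],[-3.5,-0.45,-1.3],[-4.7,-0.6,-1.3],[-5.9,-0.75,-1.3],[-7.1,-0.95,-1.3],[-8.3,-1.1,-1.3]]' --gripper '[0.8,0.8,0.8,0.8,0.75,0.75,0.75,0.75]'

```text
time: 52.6
ee_pos: [0.4385, -0.0259, 0.1637]
tcp_rot: [-179.9, -0.0, 90.4]
wrist_force: [1.5, 0.0, 0.1]
opening: 0.0639
```

```bash
python3 - <<'E'
from h import *
T=snap('top','t6.png')
plan([.4205,-.177,.024],90)
a=near(T,'tumbler_mid')
if a: print(a['box'],a['p'],fit([(T,a['region'])],PROF['tumbler_mid'],[.482,.308]))
W=bot.camera('wrist')
a=near(W,'shot_glass_mid')
if a: print(a['box'],a['p'],fit([(W,a['region'])],PROF['shot_glass_mid'],[.42,-.177]))
E
```

```text
t 52.65 pos [ 0.4378 -0.0316  0.1638] rot [-1.7989e+02  1.2000e-01  9.0130e+01] op 0.0639 F [ 0.4 -3.7 -0.1]
  dr [-0.002, 0.002, 0.0022] xyz [-3.628, -0.432, 3.503]
[212.3, 321.1, 49.4, 43.1] 0.78 (array([0.48193745, 0.30618078]), np.float64(0.9552944898605347))
[304.6, 371.0, 52.0, 60.2] 0.56 (array([ 0.42238799, -0.16649383]), np.float64(0.7025589346885681))
```

Call:
step_arm --dr '[[0,0,0],[0,0,0],[0,0,0],[0,0,0],[0,0,0],[0,0,0],[0,0,0],[0,0,0]]' --xyz '[[-1.2,-0.15,0],[-2.4,-0.3,0],[-3.4,-0.42,0.2],[-3.65,-0.43,0.9],[-3.65,-0.43,1.8],[-3.65,-0.43,2.2],[-3.65,-0.43,2.2],[-3.65,-0.43,2.2]]' --gripper '[0.75,0.75,0.75,0.75,0.75,0.75,0.75,0.75]'

```text
time: 53.6
ee_pos: [0.4238, -0.1693, 0.077]
tcp_rot: [-180.0, -0.1, 90.5]
wrist_force: [0.5, -0.2, 0.1]
opening: 0.0638
```

```bash
python3 - <<'E'
from h import *
W=bot.camera('wrist')
a=near(W,'shot_glass_mid')
if a: print(a['box'],a['p'],fit([(W,a['region'])],PROF['shot_glass_mid'],[.42,-.177]))
plan([.4205,-.178,.024],90)
E
```

```text
[316.8, 281.8, 78.0, 110.4] 0.86 (array([ 0.42072927, -0.17732782]), np.float64(0.9644317030906677))
t 53.7 pos [ 0.4244 -0.1699  0.078 ] rot [179.91   0.    90.43] op 0.0638 F [-0.3 -1.2  0.2]
  dr [0.0015, 0.0, 0.0075] xyz [-0.202, -0.1, 1.351]
```

Call:
step_arm --dr '[[0,0,0.007],[0,0,0.007],[0,0,0.007],[0,0,0.007],[0,0,0.007],[0,0,0.007],[0,0,0.007],[0,0,0.007]]' --xyz '[[-0.19,-0.09,0],[-0.19,-0.09,0.3],[-0.19,-0.09,0.9],[-0.19,-0.09,1.25],[-0.19,-0.09,1.33],[-0.19,-0.09,1.33],[-0.19,-0.09,1.33],[-0.19,-0.09,1.33]]' --gripper '[0.75,0.75,0.75,0.75,0.75,0.75,0.75,0.75]'

```text
time: 54.5
ee_pos: [0.4204, -0.1781, 0.0245]
tcp_rot: [179.9, 0.0, 90.0]
wrist_force: [0.1, -0.4, -0.5]
opening: 0.0634
```

Call:
step_arm --dr '[[0,0,0],[0,0,0],[0,0,0],[0,0,0],[0,0,0],[0,0,0],[0,0,0],[0,0,0]]' --xyz '[[0,0,0],[0,0,0],[0,0,0],[0,0,0],[0,0,0],[0,0,0],[0,0,0],[0,0,0]]' --gripper '[0.6,0.45,0.3,0.3,0.3,0.3,0.3,0.3]'

```text
time: 55.3
ee_pos: [0.4202, -0.178, 0.0245]
tcp_rot: [179.9, -0.0, 90.0]
wrist_force: [-1.0, 0.1, 4.6]
opening: 0.0413
```

```bash
python3 - <<'E'
from h import *
plan([.4574,.2325,.15],90)
W=snap('wrist','w17.png')
a=near(W,'shot_glass_mid')
if a: print(a['box'],a['p'],fit([(W,a['region'])],PROF['shot_glass_mid'],[.42,-.177]))
E
```

```text
t 55.3 pos [ 0.4202 -0.178   0.0245] rot [ 1.7994e+02 -1.0000e-02  8.9960e+01] op 0.0413 F [-1.   0.1  4.6]
  dr [0.001, -0.0001, -0.0008] xyz [10.264, 0.925, -3.135]
[321.5, 315.9, 106.4, 153.2] 0.9 (array([ 0.42042123, -0.17641926]), np.float64(0.9434037208557129))
```

Call:
step_arm --dr '[[0,0,0],[0,0,0],[0,0,0],[0,0,0],[0,0,0],[0,0,0],[0,0,0],[0,0,0]]' --xyz '[[0,0,-0.7],[0,0,-1.7],[0.6,0.05,-2.5],[1.7,0.15,-2.5],[2.9,0.25,-2.5],[4.1,0.35,-2.5],[5.3,0.45,-2.5],[6.5,0.58,-2.5]]' --gripper '[0.3,0.3,0.3,0.3,0.3,0.3,0.3,0.3]'

```text
time: 56.2
ee_pos: [0.4431, 0.0839, 0.1241]
tcp_rot: [180.0, -0.0, 89.9]
wrist_force: [1.2, -2.0, -0.6]
opening: 0.0405
```

Call:
step_arm --dr '[[0,0,0],[0,0,0],[0,0,0],[0,0,0],[0,0,0],[0,0,0],[0,0,0],[0,0,0]]' --xyz '[[1.2,0.1,0],[2.3,0.2,0],[3.2,0.3,0],[3.7,0.34,0.3],[3.76,0.345,1],[3.76,0.345,1.7],[3.76,0.345,2.1],[3.76,0.345,2.2]]' --gripper '[0.3,0.3,0.3,0.3,0.3,0.3,0.3,0.3]'

```text
time: 57.0
ee_pos: [0.456, 0.232, 0.0337]
tcp_rot: [-179.8, 0.1, 90.0]
wrist_force: [-0.9, 0.2, -1.8]
opening: 0.041
```

```bash
python3 - <<'E'
from h import *
plan([.4574,.2324,.0245],90)
E
```

```text
t 57.0 pos [0.456  0.232  0.0337] rot [-1.7982e+02  6.0000e-02  8.9970e+01] op 0.041 F [-0.9  0.2 -1.8]
  dr [-0.0031, 0.0011, -0.0006] xyz [0.011, 0.036, 0.231]
```

Call:
step_arm --dr '[[0,0,0],[0,0,0],[0,0,0],[0,0,0],[0,0,0],[0,0,0],[0,0,0],[0,0,0]]' --xyz '[[0,0,0.04],[0,0,0.1],[0,0,0.16],[0,0,0.2],[0,0,0.2],[0,0,0.2],[0,0,0.2],[0,0,0.2]]' --gripper '[0.3,0.3,0.3,0.3,0.3,0.3,0.3,0.3]'

```text
time: 57.8
ee_pos: [0.4573, 0.2325, 0.028]
tcp_rot: [180.0, -0.0, 90.0]
wrist_force: [0.4, -0.2, -1.4]
opening: 0.0411
```

```bash
python3 - <<'E'
from h import *
plan([.4574,.2324,.0245],90)
W=bot.camera('wrist')
a=near(W,'shot_glass_mid')
if a: print(a['box'],a['p'],fit([(W,a['region'])],PROF['shot_glass_mid'],[.457,.233],z0=.004))
E
```

```text
t 57.8 pos [0.4573 0.2325 0.028 ] rot [ 1.7999e+02 -3.0000e-02  8.9950e+01] op 0.0411 F [ 0.4 -0.2 -1.4]
  dr [0.0002, -0.0006, -0.0008] xyz [-0.002, 0.003, 0.087]
[321.1, 317.9, 107.3, 158.2] 0.89 (array([0.45770878, 0.23393805]), np.float64(0.9431529641151428))
```

Call:
step_arm --dr '[[0,0,0],[0,0,0],[0,0,0],[0,0,0],[0,0,0],[0,0,0],[0,0,0],[0,0,0]]' --xyz '[[0,0,0.04],[0,0,0.08],[0,0,0.1],[0,0,0.1],[0,0,0.1],[0,0,0.1],[0,0,0.1],[0,0,0.1]]' --gripper '[0.3,0.3,0.3,0.3,0.45,0.6,0.7,0.7]'

```text
time: 58.7
ee_pos: [0.4572, 0.2324, 0.0237]
tcp_rot: [-180.0, -0.0, 89.9]
wrist_force: [-0.1, -0.1, -0.6]
opening: 0.0597
```

Call:
step_arm --dr '[[0,0,0],[0,0,0],[0,0,0],[0,0,0],[0,0,0],[0,0,0],[0,0,0],[0,0,0]]' --xyz '[[0,0,-0.8],[0,0,-1.9],[0,0,-3],[-0.8,0,-3.4],[-1.8,0,-3.4],[-3,0,-3.4],[-3.8,0,-3.4],[-3.8,0,-3.4]]' --gripper '[0.7,0.7,0.7,0.7,0.7,0.5,0.5,0.5]'

```text
time: 59.5
ee_pos: [0.457, 0.0774, 0.1599]
tcp_rot: [180.0, 0.0, 89.7]
wrist_force: [0.4, -0.2, 0.5]
opening: 0.0427
```

```bash
python3 - <<'E'
from h import *
T=snap('top','t7.png');S=snap('scene','s9.png')
for t,x0 in (('tumbler_mid',[.482,.308]),('shot_glass_mid',[.457,.233])):
  for n,p in (('T',T),('S',S)):
    a=near(p,t)
    if a: print(t,n,round(a['p'],2),a['box'],fit([(p,a['region'])],PROF[t],x0))
plan([.42,-.08,.13],64)
E
```

```text
tumbler_mid T 0.68 [211.2, 319.6, 48.0, 40.3] (array([0.4825583 , 0.30700435]), np.float64(0.9465273022651672))
tumbler_mid S 0.66 [262.1, 336.4, 36.7, 68.7] (array([0.48052122, 0.30712167]), np.float64(0.9543776512145996))
shot_glass_mid T 0.94 [259.6, 338.6, 29.4, 31.3] (array([0.45811964, 0.23266935]), np.float64(0.9263497591018677))
shot_glass_mid S 0.75 [313.8, 326.9, 33.5, 49.4] (array([0.45716753, 0.23176857]), np.float64(0.9168095588684082))
t 59.8 pos [0.4571 0.0812 0.1597] rot [-1.7999e+02 -3.0000e-02  9.0030e+01] op 0.0423 F [-0.3 -0.4 -0.2]
  dr [-0.0003, -0.0005, 0.4543] xyz [-4.031, -0.93, 0.74]
```

View pics/s9.png

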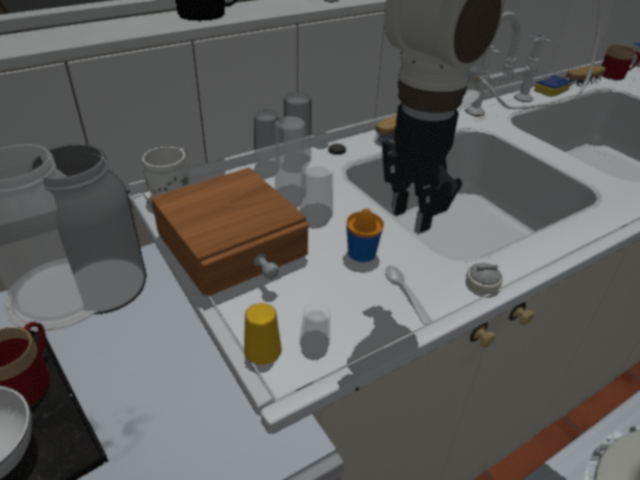

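Call:
step_arm --dr '[[0,0,0.1],[0,0,0.2],[0,0,0.3],[0,0,0.4],[0,0,0.454],[0,0,0.454],[0,0,0.454],[0,0,0.454]]' --xyz '[[-0.9,-0.2,0],[-1.9,-0.4,0],[-2.9,-0.7,0],[-3.8,-0.9,0.1],[-4.03,-0.93,0.7],[-4.03,-0.93,1.5],[-4.03,-0.93,1.7],[-4.03,-0.93,1.7]]' --gripper '[0.4,0.4,0.4,0.4,0.4,0.4,0.4,0.4]'

```text
time: 60.6
ee_pos: [0.4192, -0.08, 0.0909]
tcp_rot: [-179.9, 0.0, 64.0]
wrist_force: [-0.7, 0.1, 0.6]
opening: 0.0341
```

```bash
python3 - <<'E'
from h import *
plan([.42,-.08,.0365],64)
W=snap('wrist','w18.png')
E
```

```text
t 60.6 pos [ 0.4192 -0.08    0.0909] rot [-1.7986e+02  1.0000e-02  6.4020e+01] op 0.0341 F [-0.7  0.1  0.6]
  dr [-0.0025, 0.0001, 0.0003] xyz [0.01, 0.021, 1.36]
```

View pics/w18.png

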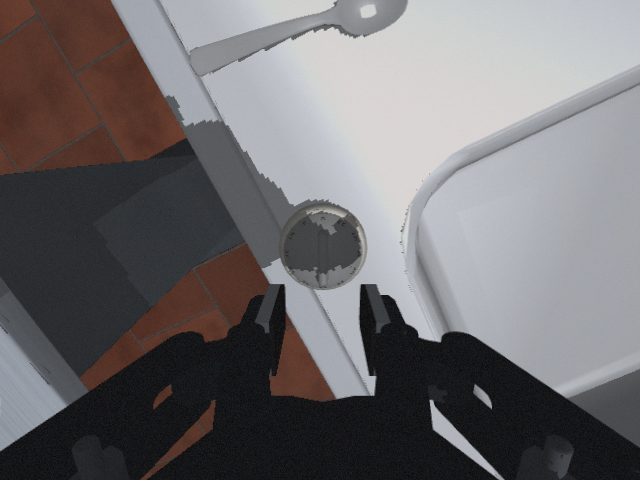

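Call:
step_arm --dr '[[0,0,0],[0,0,0],[0,0,0],[0,0,0],[0,0,0],[0,0,0],[0,0,0],[0,0,0]]' --xyz '[[0.01,0.01,0.5],[0.01,0.01,1],[0.01,0.01,1.28],[0.01,0.01,1.35],[0.01,0.01,1.35],[0.01,0.01,1.35],[0.01,0.01,1.35],[0.01,0.01,1.35]]' --gripper '[0.4,0.4,0.4,0.4,0.4,0.4,0.4,0.4]' --squeeze 50

```text
time: 61.45
ee_pos: [0.4207, -0.0806, 0.0383]
tcp_rot: [180.0, -0.0, 63.9]
wrist_force: [0.2, 0.7, 0.6]
opening: 0.0342
```

Call:
step_arm --dr '[[0,0,0],[0,0,0],[0,0,0],[0,0,0],[0,0,0],[0,0,0],[0,0,0],[0,0,0]]' --xyz '[[0,0,0],[0,0,0],[0,0,0],[0,0,0],[0,0,0],[0,0,0],[0,0,0],[0,0,0]]' --gripper '[0.2,0,0,0,0,0,0,0]'

```text
time: 62.25
ee_pos: [0.4202, -0.0805, 0.0378]
tcp_rot: [-180.0, -0.0, 63.9]
wrist_force: [-3.9, 1.6, 6.0]
opening: 0.0036
```

```bash
python3 - <<'E'
from h import *
plan([.4991,.1604,.0365],64)
E
```

```text
t 62.25 pos [ 0.4202 -0.0805  0.0378] rot [-1.7998e+02 -3.0000e-02  6.3940e+01] op 0.0036 F [-3.9  1.6  6. ]
  dr [-0.0003, -0.0005, -0.001] xyz [6.277, -0.874, 0.037]
```

Call:
step_arm --dr '[[0,0,0],[0,0,0],[0,0,0],[0,0,0],[0,0,0],[0,0,0],[0,0,0],[0,0,0]]' --xyz '[[0,0,-0.6],[0.5,-0.07,-1.5],[1.5,-0.2,-2],[2.6,-0.36,-2],[3.8,-0.53,-2],[5,-0.7,-2],[6,-0.84,-2],[6.26,-0.87,-2]]' --gripper '[0,0,0,0,0,0,0,0]'

```text
time: 63.05
ee_pos: [0.4998, 0.1631, 0.1169]
tcp_rot: [-180.0, -0.0, 64.1]
wrist_force: [0.4, -0.9, -1.1]
opening: 0.0037
```

Call:
step_arm --dr '[[0,0,0],[0,0,0],[0,0,0],[0,0,0],[0,0,0],[0,0,0],[0,0,0],[0,0,0]]' --xyz '[[0,0,0],[0,0,0.3],[0,0,0.9],[0,0,1.4],[0,0,1.7],[0,0,1.8],[0,0,1.8],[0,0,1.8]]' --gripper '[0,0,0,0,0,0,0,0]'

```text
time: 63.85
ee_pos: [0.4995, 0.1595, 0.0467]
tcp_rot: [180.0, -0.1, 63.9]
wrist_force: [-0.7, -0.1, -1.9]
opening: 0.0034
```

```bash
python3 - <<'E'
from h import *
plan([.4991,.1602,.0375],64)
W=snap('wrist','w19.png')
E
```

```text
t 63.85 pos [0.4995 0.1595 0.0467] rot [ 1.7995e+02 -8.0000e-02  6.3910e+01] op 0.0034 F [-0.7 -0.1 -1.9]
  dr [0.0008, -0.0014, -0.0015] xyz [0.01, -0.017, 0.231]
```

View pics/w19.png

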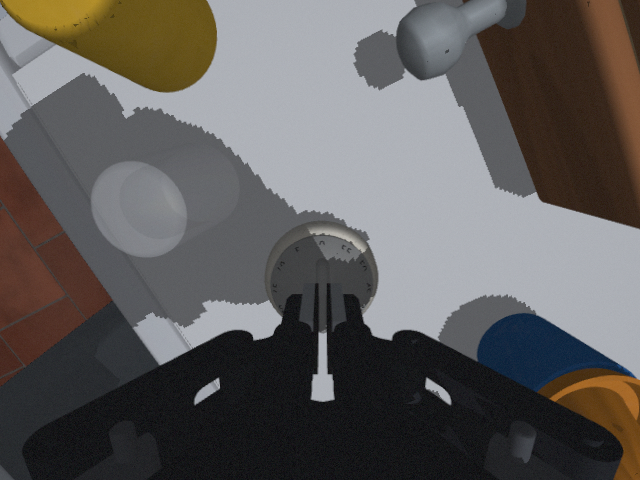

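Lower to contact, check, then release.

Call:
step_arm --dr '[[0,0,0],[0,0,0],[0,0,0],[0,0,0],[0,0,0],[0,0,0],[0,0,0],[0,0,0]]' --xyz '[[0.01,0,0.06],[0.01,0,0.12],[0.01,0,0.18],[0.01,0,0.22],[0.01,0,0.22],[0.01,0,0.22],[0.01,0,0.22],[0.01,0,0.22]]' --gripper '[0,0,0,0,0,0,0,0]'

```text
time: 64.7
ee_pos: [0.499, 0.1603, 0.0376]
tcp_rot: [-180.0, -0.1, 64.0]
wrist_force: [-4.0, 0.7, 6.5]
opening: 0.0036
```

```bash
python3 - <<'E'
from h import *
plan([.4991,.1602,.0375],64)
E
```

```text
t 64.7 pos [0.499  0.1603 0.0376] rot [-1.7996e+02 -5.0000e-02  6.3960e+01] op 0.0036 F [-4.   0.7  6.5]
  dr [-0.0006, -0.001, -0.0007] xyz [-0.001, 0.004, 0.004]
```

Call:
step_arm --dr '[[0,0,0],[0,0,0],[0,0,0],[0,0,0],[0,0,0],[0,0,0],[0,0,0],[0,0,0]]' --xyz '[[0,0,0],[0,0,0],[0,0,0],[0,0,0],[0,0,-0.4],[0,0,-1.4],[0,0,-2.6],[0,0,-3.6]]' --gripper '[0.1,0.2,0.3,0.3,0.3,0.3,0.3,0.3]'

```text
time: 65.5
ee_pos: [0.4992, 0.16, 0.1833]
tcp_rot: [180.0, -0.1, 63.9]
wrist_force: [1.5, -0.1, 0.4]
opening: 0.0257
```

Call:
step_arm --dr '[[0,0,0],[0,0,0],[0,0,0],[0,0,0],[0,0,0],[0,0,0],[0,0,0],[0,0,0]]' --xyz '[[-1,0,-0.4],[-2.2,0,-0.4],[-3.4,0,-0.4],[-4.6,0,-0.4],[-5.8,0,-0.4],[-7,0,-0.4],[-8,0,-0.4],[-8,0,-0.4]]' --gripper '[0.3,0.3,0.3,0.3,0.3,0.3,0.3,0.3]'

```text
time: 66.3
ee_pos: [0.3569, -0.1307, 0.1972]
tcp_rot: [180.0, 0.0, 63.6]
wrist_force: [0.6, 0.3, 0.5]
opening: 0.0257
```

```bash
python3 - <<'E'
from h import *
T=snap('top','t8.png');S=snap('scene','s10.png'); I=np.load('init_img.npz')
g={'measuring_cup_mid':(380,256),'short_glass_mid':(377,153)}
x00={'tumbler_mid':[.482,.308],'shot_glass_mid':[.4575,.2334],'timer_mid':[.4995,.161],'short_glass_mid':[.736,.057],'measuring_cup_mid':[.588,.0535]}
for t,x0 in x00.items():
  for n,p in (('T',T),('S',S)):
    a=near(p,t,g.get(t) if n=='T' else None)
    if a: print(t,n,round(a['p'],2),np.round(a['box'],1),np.round(fit([(p,a['region'])],PROF[t],x0)[0],4))
# registration of patches old -> new
for t,x0 in x00.items():
  for n,p in (('T',T),('S',S)):
    u=proj(p,pts(PROF[t],*x0)); lo=np.floor(u.min(0)-5).astype(int); hi=np.ceil(u.max(0)+5).astype(int)
    f=lambda im: cv2.cvtColor(im,cv2.COLOR_RGB2GRAY)[lo[1]:hi[1],lo[0]:hi[0]].astype(np.float32)
    W_=np.eye(2,3,dtype=np.float32)
    try:
        cc,W_=cv2.findTransformECC(f(I[n]),f(p['image']),W_,cv2.MOTION_TRANSLATION,(3,200,1e-5)); print('ECC',t,n,round(cc,3),np.round(W_[:,2],2))
    except Exception as e: print(t,n,'ecc fail')
c=np.hstack([cv2.resize(cv2.cvtColor(x,cv2.COLOR_RGB2BGR)[280:370,180:340],None,fx=2.4,fy=2.4,interpolation=cv2.INTER_CUBIC) for x in (I['T'],T['image'])])
cv2.imwrite('pics/cmp.png',c); plan([.42,-.1,.2],64)
E
```

```text
tumbler_mid T 0.63 [210.6 319.   46.9  39.7] [0.4833 0.3067]
tumbler_mid S 0.95 [262.2 335.   38.   67.7] [0.481  0.3071]
shot_glass_mid T 0.79 [257.5 339.6  31.2  31.6] [0.4579 0.2327]
shot_glass_mid S 0.95 [314.9 326.9  33.3  51.5] [0.457  0.2323]
timer_mid T 0.88 [304.5 310.9  38.3  38. ] [0.5003 0.1624]
timer_mid S 0.7 [341.2 301.8  35.6  36.2] [0.501  0.1599]
short_glass_mid T 0.81 [375.9 154.2  49.1  56.8] [0.7364 0.0566]
short_glass_mid S 0.79 [315.2 192.2  35.5  57.7] [0.738  0.0557]
measuring_cup_mid S 0.74 [362.  242.3  36.8  34.2] [0.5853 0.0546]
ECC tumbler_mid T 0.984 [ 1.05 -0.17]
ECC tumbler_mid S 0.567 [ 1.49 -1.32]
ECC shot_glass_mid T 0.984 [ 0.72 -0.16]
ECC shot_glass_mid S 0.894 [ 0.33 -0.09]
ECC timer_mid T 0.905 [-0.45 -0.26]
ECC timer_mid S 0.848 [-0.58 -0.1 ]
ECC short_glass_mid T 1.0 [ 0.01 -0.  ]
ECC short_glass_mid S 0.989 [ 0.07 -0.12]
ECC measuring_cup_mid T 0.853 [ 1.41 -0.39]
ECC measuring_cup_mid S 0.912 [ 0.29 -3.07]
t 66.9 pos [ 0.3588 -0.1271  0.1968] rot [-1.7998e+02 -2.0000e-02  6.4000e+01] op 0.0253 F [ 0.   0.6 -0.1]
  dr [-0.0004, -0.0004, -0.0001] xyz [1.28, 1.077, -0.079]
```

View pics/cmp.png

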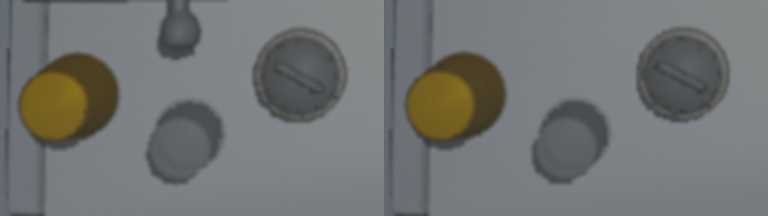

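View pics/t8.png

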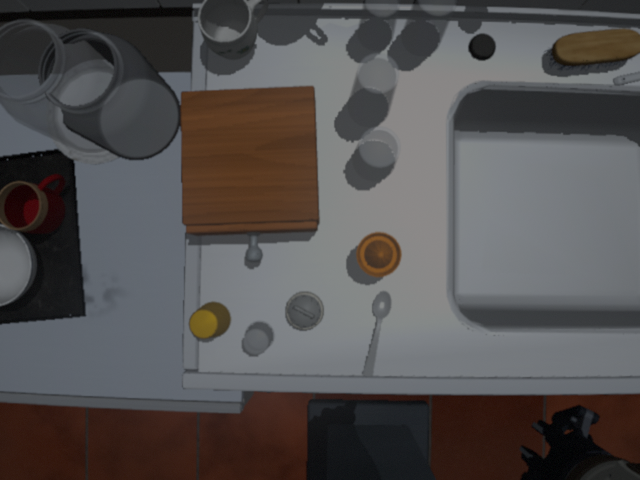

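View pics/s10.png

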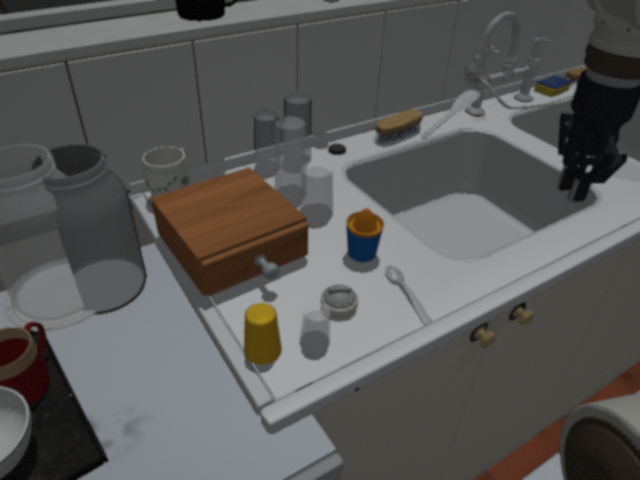

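```bash
python3 - <<'E'
from h import *
T=bot.camera('top');S=bot.camera('scene');I=np.load('init_img.npz')
def ecc(n,p,a,b,c,d):
    f=lambda im: cv2.cvtColor(im,cv2.COLOR_RGB2GRAY)[b:d,a:c].astype(np.float32)
    print(n,cv2.findTransformECC(f(I[n]),f(p['image']),np.eye(2,3,dtype=np.float32),cv2.MOTION_TRANSLATION,(3,200,1e-6)))
ecc('S',S,342,244,388,268)
im=cv2.cvtColor(S['image'],cv2.COLOR_RGB2BGR)[200:310,190:320]; im2=cv2.cvtColor(T['image'],cv2.COLOR_RGB2BGR)[200:290,175:325]
cv2.imwrite('pics/f1.png',cv2.resize(im,None,fx=5,fy=5,interpolation=cv2.INTER_CUBIC));cv2.imwrite('pics/f2.png',cv2.resize(im2,None,fx=5,fy=5,interpolation=cv2.INTER_CUBIC))
a=near(T,'squeezer_mid');print(a and (a['box'],fit([(T,a['region'])],[(.07,.033),(.074,.033)],[.588,.0535])))
E
```

```text
S (0.9952710709369037, array([[1.        , 0.        , 0.05743506],
       [0.        , 1.        , 0.00786814]], dtype=float32))
([379.9, 254.7, 44.9, 42.2], (array([0.5877718 , 0.05330836]), np.float64(0.9599117636680603)))
```

View pics/f1.png

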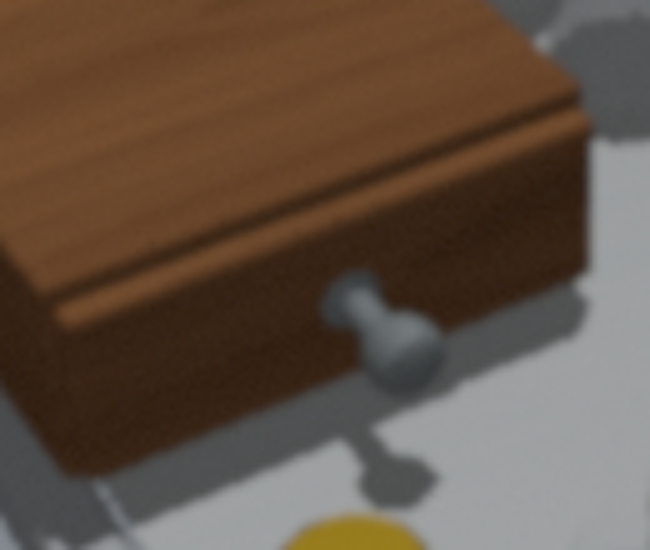

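View pics/f2.png

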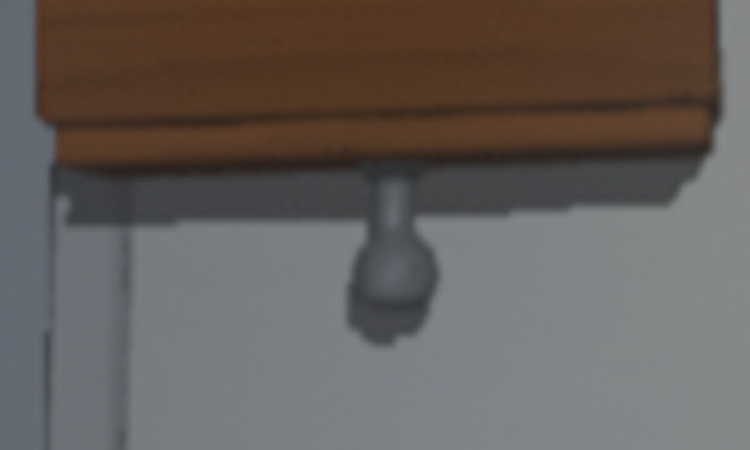

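```bash
python3 -c "
from workcell import bot
print(bot.get_obs()['time'],bot.job_done())"
```

```text
the job is handed in; nothing more can be done
67.05 None
```

The job is done and handed in at about 67 s of the 136 s allowed. I moved the timer, shot glass and tumbler aside, opened the drawer and seated the squeezer point up in the cup. Then I shut the drawer and put the three things back upright.

What the last checks showed:

| Thing | Last check |
|---|---|
| Tumbler | about 1.6 mm from where it stood, by comparing top-camera pictures before and after |
| Shot glass | about 1.1 mm off, same method |
| Timer | about 0.8 mm off, same method; its bar looks the same way round |
| Measuring cup | not moved (0.06 px shift in the scene camera) |
| Short glass | not moved (0.01 px in the top camera, about 0.1 px in the scene camera) |
| Squeezer | measured within 1 mm of the cup's axis; it looks level |
| Drawer | shut: it was pushed to its stop with about 18 N, and only the panel's own 12 mm thickness shows |

- **Tumbler figures:** the scene-camera picture match for the tumbler was poor (correlation 0.57), so I relied on the top camera. The position fits from both cameras also put it about 2 mm off. I left it there rather than pick it up again.
- **First approach to the knob:** the gripper stopped short because the last joint reached its limit. I turned it half round and it went in normally. Nothing was touched.
- **First grip on the squeezer:** it was a little too high, so I took it again lower before lifting.

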